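# Set the seed batch dial under its dust cover and load the vials

## Robot

A 6-joint arm with a two-finger parallel gripper is mounted at the origin on a cart in front of the work surface, level with it; the furniture and walls round the work are solid. World frame = base frame: x ahead of the robot, y to its left, z up, the work surface at z = 0. Lengths are in m, angles in degrees, forces in N, time in s.
With the tool pointing down it reaches from about 0.3 to 0.75 m from the base axis. Payload 8.5 kg.
Tool frame: the origin (TCP) lies on the centre line of the jaws, within the pads' length; the fingertips stand 17 mm ahead of it and the grasp point (between the pads) lies 2 mm behind it; z points along the fingers, y is the direction in which the jaws open and shut (so a half turn about z gives the same grasp; the last joint's range is limited). The gripper opens to 85 mm and grips with 20 to 120 N. Pads are 22 mm wide; open, the fingers measure 114 mm over their backs; the gripper's body (76 mm by 85 mm) begins 54 mm behind the grasp point. The pads swing forward as they close: fully open they stand 13 mm farther back than shut.
Start: joints at [53.039, 21.807, 74.336, -0, 83.858, -12.336], TCP at [0.229, 0.5, 0.248] pointing down, gripper open.
Joint ranges: [-178.18, 178.18], [-50.72, 133.34], [12.68, 142.11], [-81.47, 261.47], [9.98, 163.14], [-165.26, 165.26]. Speed limits (degrees/s): [136.94, 136.94, 180, 180, 180, 180].

## Interface

Orientations are given as a 3x3 rotation matrix whose columns are the frame's x, y, z axes.
In Python, from rig import env, imaging, close_job gives the robot as it stands.
- The arm moves only by the tool step_arm, never from a script. Its argument "steps" is one flat list of numbers, 7 for each row, row after row: the opening, from 0 (shut) to 1 (fully open), then the shift along the tool's x, y, z as a fraction of full scale, then the turn, a rotation vector about the tool's x, y, z as a fraction of full scale. A call has 1 to 10 rows; each row is the pose to reach, as a shift and turn from the pose commanded when the call began, along the tool's axes at that moment; what a row does not reach only later rows make up. Full scale, the value 1, is 0.3 m for a shift and 45 degrees for a turn. A row lasts 1/10 s, in which the tool goes at most 50 mm and 8.59 degrees, less where a joint would pass 70% of its speed; a pose out of reach is approached as far as the arm can. A call with a number of a shift or a turn outside -1 to 1 is refused whole. A call with a gripper value outside its range is refused whole. The fingers move at their own pace and stop on an object; "grip_force" is the grip in N (left out, the last holds). Time passes only in rows, so rows that repeat a pose let the fingers close. It gives the time, the measured TCP pose, the force and the opening at its end, in the units of the state.
- env.observe(): the state, without advancing time (a new reading comes with each control period).
- imaging.get_image(name): name is "scene" or "top" or "wrist"; returns (picture, depth): 384x512x3 uint8, blue, green, red; 384x512 float32, m along the optical axis (not along the pixel's ray), 0 where there is no reading.
- imaging.get_calibration(name): a dict with "camera_matrix" (3x3 intrinsics, pixels), "world_from_camera" (4x4, takes a point from camera to world coordinates). Camera axes: x right, y down, z forward; pixel columns grow to the right and rows downward; lengths in m; the calibration is good to about 2 mm. A picture is of the moment at which its call begins: read the wrist's pose just before it. get_calibration takes no time and is no camera call; for the wrist camera it gives the pose at the moment of the call.
- close_job(): hands the job in, once; it reports no verdict.
Trained networks look in the newest picture that a camera, given by its name, has taken for a name from the list of things; names that differ only in an ending like _2 or _b are one class to them, and where a whole thing is asked for, a point or a joint stands for the part that bears it (a point fixed in the world has none). Each returns a list of dicts, best first, with "score" (0 to 1); they miss things now and then, are a little off and sometimes report something else, mostly with a low value. They report only what shows in the picture. A call takes as long as a camera call.
- imaging.spot_in(camera, target): "pixel" ([column, row] in pixels, amid what is visible of it).
- imaging.regions_of(camera, target): "mask" (384x512 bool, what is visible of it) and "pixel" ([column, row] in pixels, amid what is visible of it).
- imaging.pinpoint(camera, target): "pixel" ([column, row] in pixels: a listed point, or the origin of a listed thing).
The state is a dict: "time_s": time; "q": joint angles; "qvel": joint speeds; "joint_efforts": joint torques, N m; "position": TCP position; "tool_rot": TCP orientation; "ft_force": force on the tool from outside, world axes, zero at the start; "wrist_torque": the same for the moment, N m; "grip_width": finger opening in m.
Only numpy, scipy, OpenCV 4.12 (cv2) and the standard library are available. Lean on these libraries where they do the work, as an engineer would, in place of code of your own. Each camera call takes 0.05 s, during which the arm holds its last target.

## Task

Get the seed station ready for batch 6: pry its clear dust cover up with the scraper's blade in the notch, open it, turn the dial until 6 stands centred in the window, and shut the cover again. Stand every seed vial upright in the aluminium tray, and leave the scraper lying on its green mat. Leave the other things on the bench where they are.

Things in the scene. Friction and masses are not known exactly. Their poses are not given: they have to be found in the camera images.
- station: White and grey seed batch station, 130 (x) x 143 (y) x 45 mm high, fixed to the bench; origin at the centre of its footprint on the bench. Its grey top (z 45 mm) carries a window dial with a black knob. A clear dust cover with a blue rim is hinged along the station's -y side and closes over knob and window; the pry notch is in the middle of its +y side.
- window (a point): Centre of the 20 x 20 mm white-framed window in the station's top, 36 mm from the knob's axis on the robot's side (station -x). One white digit (13 mm high) of the black disc below shows in it, upright for the robot; digits 0 to 9 stand round the disc.
- notch (a point): Mouth of the pry notch on the station's +y face, half-way up (z 42 mm). Slot with a yellow floor, open to +y: 52 mm wide (x), 24 mm deep, floor at z 38 mm, the shut cover's blue rim above it at z 46 mm. The cover's 4 mm front wall stands 2 mm in from the mouth. A blade goes in along the station's -y direction.
- cover_hinge (a point): Middle of the cover's hinge line, at the station's -y side (66 mm from its centre), z 46 mm; the line runs along the station's x axis.
- cover_lip (a point): Outer lower edge of the cover's front wall (middle of the blue rim, above the notch when shut); moves with the cover, 132 mm from the hinge line.
- cover (a joint): Angle of the clear cover, rad: 0 shut, 1.9 fully open (a little past upright). A box open below, 120 (x) x 128 x 36 mm high, walls 3 to 4 mm, 60 g. Stiff hinge (about 1 N at the lip): it stays where it is left. Shut, it offers fingers no hold: pry in the notch, then raise the blade. Past about 1.5 a gripper has room at the knob. Shut it by pushing its back over, then down.
- dial (a joint): Angle of the number dial, rad, 0 to 5.65: grows when the knob is turned clockwise seen from above. Digit k stands centred in the window at k x 0.628 rad (6 at 3.77). Starts between 0.2 and 2.3. Light friction (0.03 N m), stays where it is left, no clicks.
- dial_grip (a point): On the knob's axis, 14 mm above the station's top face (z 59 mm). The knob is a black ribbed cylinder, 36 mm in diameter, 26 mm tall (z 45 to 71 mm).
- scraper: Square-ended scraper with a flat blue plastic handle and a steel blade, 179 mm long, 50 g; origin at mid length on its underside; y axis along it: handle to +y (20 wide x 14 mm thick, y 0 to 90 mm), blade to -y; z up when it lies flat, either face.
- scraper_mid (a point): Middle of the scraper's length, 7 mm above its underside (half its thickness).
- scraper_handle (a point): Centre of the handle near the scraper's balance point, where it is best gripped (across its 20 mm width): 35 mm from mid length, 124 mm from the blade's tip, half-way up its thickness.
- scraper_tip (a point): Middle of the blade's square end. The blade is straight, 18 mm wide, 2 mm thick, 89 mm long, and lies level with the middle of the handle, 7 mm above its underside.
- mat: Green tool mat, 90 (x) x 240 (y) x 3 mm, fixed flat on the bench; origin at the centre of its underside. The scraper lies on it at the start.
- tray: Low open aluminium tray, 96 (x) x 180 (y) x 18 mm, walls and floor 4 mm, fixed; origin at the centre of its underside. Room for four vials in a row along y, 40 mm apart.
- vial_red_mid (a point): Centre (half-way up, 34.5 mm) of the seed vial with the red cap: upright closed cylinder, body 21 mm in diameter, 69 mm tall, cap 22 mm wide from 54 mm up, 22 g; z along it, cap up. May be absent.
- vial_blue_mid (a point): Centre (half-way up, 34.5 mm) of the seed vial with the blue cap: upright closed cylinder, body 21 mm in diameter, 69 mm tall, cap 22 mm wide from 54 mm up, 22 g; z along it, cap up. May be absent.
- vial_green_mid (a point): Centre (half-way up, 34.5 mm) of the seed vial with the green cap: upright closed cylinder, body 21 mm in diameter, 69 mm tall, cap 22 mm wide from 54 mm up, 22 g; z along it, cap up. May be absent.
- vial_white_mid (a point): Centre (half-way up, 34.5 mm) of the seed vial with the white cap: upright closed cylinder, body 21 mm in diameter, 69 mm tall, cap 22 mm wide from 54 mm up, 22 g; z along it, cap up. May be absent.
- pen_cup: Cup with pens behind the station, a bystander, 70 mm wide, 138 mm tall; origin under its centre.
- hygrometer: Small white standing hygrometer, a bystander, 16 x 68 x 62 mm; origin under its centre.
- dropper: Brown dropper bottle, a bystander, 34 mm wide, 102 mm tall; origin under its centre.
- masking_tape: Roll of masking tape lying flat, a bystander, 96 mm wide, 25 mm high; origin under its centre.

How it is judged (in metres and radians):
On the way, in this order (a step that is already met when the one before it is completed fails the run):
1. the cover is levered up with the scraper's blade, to 0.35 rad or more, the fingers not touching it (value of joint cover above 0.35 rad and contact force between scraper and cover above 0.1 N and contact force between the fingers and cover below 0.5 N), for 0.1 s.
2. the dial shows 6 (within 0.14 rad) (value of joint dial between 3.63 and 3.91 rad), for 0.3 s.
At the end, for the whole second after the job is handed in: The cover is shut (within 0.06 rad), the dial shows 6 (3.77 rad within 0.14), the scraper lies on the mat (its middle over the mat, both ends down, at rest), and every vial present stands upright (within 0.15 rad) on the floor of the tray (all of step 2 and value of joint cover below 0.06 rad and x of scraper_mid in the frame of mat between -0.045 and 0.045 m and y of scraper_mid in the frame of mat between -0.12 and 0.12 m and z of scraper_tip in the frame of mat below 0.02 m and z of scraper_handle in the frame of mat below 0.03 m and linear speed of scraper below 0.03 m/s and x of vial_red_mid in the frame of tray between -0.046 and 0.046 m and y of vial_red_mid in the frame of tray between -0.088 and 0.088 m and z of each of vial_red_mid, vial_blue_mid, vial_green_mid, vial_white_mid in the frame of tray below 0.047 m and angle between each of vial_red_mid, vial_blue_mid, vial_green_mid, vial_white_mid's own z axis and vertical below 0.15 rad and x of vial_blue_mid in the frame of tray between -0.046 and 0.046 m and y of vial_blue_mid in the frame of tray between -0.088 and 0.088 m and x of vial_green_mid in the frame of tray between -0.046 and 0.046 m and y of vial_green_mid in the frame of tray between -0.088 and 0.088 m and x of vial_white_mid in the frame of tray between -0.046 and 0.046 m and y of vial_white_mid in the frame of tray between -0.088 and 0.088 m); the robot touches nothing.
It fails at once if the pen cup is moved by more than 4 cm (distance of pen_cup from where it was at the start of the episode above 0.04 m).
It fails at once if the hygrometer is moved by more than 4 cm (distance of hygrometer from where it was at the start of the episode above 0.04 m).
It fails at once if the dropper is moved by more than 4 cm (distance of dropper from where it was at the start of the episode above 0.04 m).
It fails at once if the masking tape is moved by more than 4 cm (distance of masking_tape from where it was at the start of the episode above 0.04 m).
Of vial_red, vial_blue, vial_green, vial_white only 2 to 4 are there at a start; the rules pass over those that are not, and their reading is None.
At some moment in a run one of scraper may be knocked a few centimetres aside while the robot is not near it.
It also fails if it takes over 210 s, if anything falls off the work surface, if the arm or the gripper's body presses on something with over 40 N, if the wrist force passes 120 N, or if a joint passes its speed limit or range.

## Working session

There is one attempt and no reset: what is moved stays moved. The work goes in short steps, Python scripts to look and compute and a tool call to move; the robot and the scene stay as the last step left them, time stands still between calls to the robot, and variables do not carry over. Pictures are saved under pics/ and viewed, and the job is handed in when it is done.

Besides the shell and the picture viewer there is one more tool, called as name(argument=value, ...), one argument or row to a line, values as JSON. step_arm: Moves the arm, as the interface text tells. Shift numbers are shares of 0.3 m and turn numbers shares of 45 degrees, none past 1 either way. Its arguments: {"type":"object","properties":{"steps":{"type":"array","items":{"type":"number"}},"grip_force":{"type":"number"}},"required":["steps"]}

```bash
ls; mkdir -p pics; python3 - <<'E'
from rig import env, imaging
import cv2
s=env.observe();print(s)
for n in ("scene","top","wrist"):
    p,d=imaging.get_image(n);cv2.imwrite(f"pics/{n}0.png",p)
    c=imaging.get_calibration(n);print(n,c)
E
```

```text
pics
{'time_s': 0.0, 'q': array([ 5.30376976e+01,  2.18430694e+01,  7.43849533e+01,  8.98150319e-04,
        8.38598580e+01, -1.23372408e+01]), 'qvel': array([ 0.02437318,  0.05787193,  0.02074657,  0.01055888, -0.07248739,
       -0.06574371]), 'joint_efforts': array([ 1.48643187e-03, -4.48475146e+01, -2.31268662e+01, -9.57922953e-05,
        4.86157151e-03, -6.83638660e-06]), 'position': array([0.22901718, 0.49975208, 0.24769111]), 'tool_rot': array([[-9.09053074e-01,  4.16679296e-01, -9.34715853e-04],
       [ 4.16680203e-01,  9.09052325e-01, -1.21618879e-03],
       [ 3.42944929e-04, -1.49505775e-03, -9.99998824e-01]]), 'ft_force': array([ 0.86439442, -0.22824526,  0.74904825]), 'wrist_torque': array([-0.02554143, -0.00953719,  0.01788796]), 'grip_width': 0.08546608188017826}
scene {'camera_matrix': array([[426.47068467,   0.        , 261.9065015 ],
       [  0.        , 426.47068467, 187.85159556],
       [  0.        ,   0.        ,   1.        ]]), 'world_from_camera': array([[ 0.67489792, -0.57168928,  0.46656636, -0.04812299],
       [-0.73782386, -0.53253089,  0.41476113, -
[... 326 characters left out ...]
camera': array([[ 0.02543525, -0.99551643,  0.09110482,  0.46072754],
       [-0.99931985, -0.02775442, -0.0242801 , -0.00403104],
       [ 0.0266998 , -0.09042529, -0.99554527,  1.35461993],
       [ 0.        ,  0.        ,  0.        ,  1.        ]])}
wrist {'camera_matrix': array([[335.98577189,   0.        , 250.20542776],
       [  0.        , 335.98577189, 198.21232719],
       [  0.        ,   0.        ,   1.        ]]), 'world_from_camera': array([[ 0.41711067,  0.86562822,  0.27695935,  0.15833306],
       [ 0.90885359, -0.39661337, -0.12916266,  0.53272093],
       [-0.00196106,  0.30559062, -0.95216098,  0.37282789],
       [ 0.        ,  0.        ,  0.        ,  1.        ]])}
```

View pics/scene0.png

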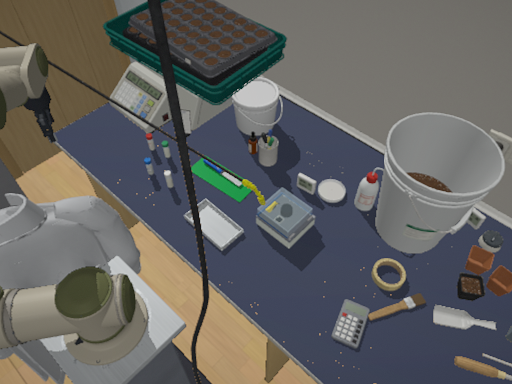

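View pics/top0.png

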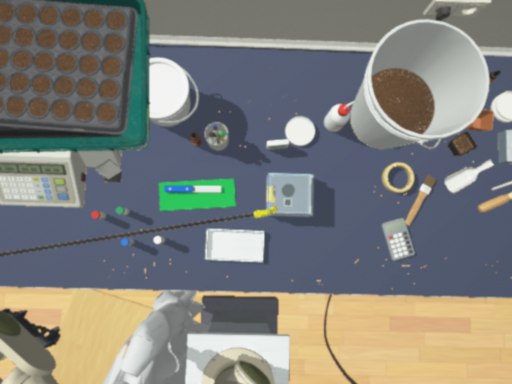

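View pics/wrist0.png

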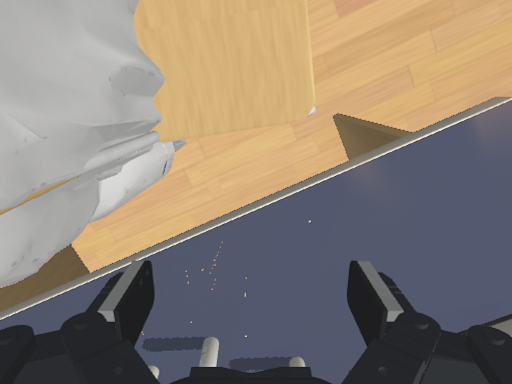

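```bash
cat > h.py <<'E'
from rig import env, imaging
import numpy as np, cv2
from scipy.spatial.transform import Rotation as R
def px2w(cal,u,v,d):
    K=cal["camera_matrix"];T=cal["world_from_camera"]
    p=np.array([(u-K[0,2])*d/K[0,0],(v-K[1,2])*d/K[1,1],d]);return T[:3,:3]@p+T[:3,3]
def onz(cal,u,v,z):
    K=cal["camera_matrix"];T=cal["world_from_camera"]
    r=T[:3,:3]@np.array([(u-K[0,2])/K[0,0],(v-K[1,2])/K[1,1],1]);t=(z-T[2,3])/r[2];return T[:3,3]+t*r
def proj(cal,P):
    K=cal["camera_matrix"];T=cal["world_from_camera"]
    P=np.atleast_2d(P);c=(P-T[:3,3])@T[:3,:3];return np.c_[c[:,0]/c[:,2]*K[0,0]+K[0,2],c[:,1]/c[:,2]*K[1,1]+K[1,2]]
def cloud(cal,d):
    v,u=np.mgrid[0:384,0:512];K=cal["camera_matrix"];T=cal["world_from_camera"]
    c=np.stack([(u-K[0,2])*d/K[0,0],(v-K[1,2])*d/K[1,1],d],-1);return c@T[:3,:3].T+T[:3,3]
def crop(p,x0,y0,x1,y1,s,name):
    cv2.imwrite(name,cv2.resize(p[y0:y1,x0:x1],None,fx=s,fy=s,interpolation=cv2.INTER_CUBIC))
E
python3 - <<'E'
from h import *
Z={"station":0,"window":.045,"notch":.042,"cover_hinge":.046,"cover_lip":.046,"dial_grip":.059,"scraper_mid":.010,"scraper_handle":.010,"scraper_tip":.010,"mat":0,"tray":0,"vial_red_mid":.0345,"vial_blue_mid":.0345,"vial_green_mid":.0345,"vial_white_mid":.0345,"pen_cup":0,"hygrometer":0,"dropper":0,"masking_tape":0}
for n in ("top","scene"):
    p,d=imaging.get_image(n);c=imaging.get_calibration(n)
    cl=cloud(c,d);np.save(f"{n}_cl.npy",cl)
    print(n,"table z",np.median(cl[250:275,150:200,2]) if n=="top" else "")
    if n=="top":
        crop(p,70,110,330,290,3,"pics/topc.png")
    for t,z in Z.items():
        r=imaging.pinpoint(n,t)
        print(t,[(np.round(x["pixel"],1).tolist(),round(float(x["score"]),2),np.round(onz(c,*x["pixel"],z)[:2],4).tolist()) for x in r[:2]])
E
```

```text
top table z 0.0007534963616383505
station [([287.7, 196.2], 0.89, [0.5864, -0.1479]), ([309.5, 195.5], 0.19, [0.5906, -0.2182])]
window [([285.4, 202.0], 0.7, [0.564, -0.1363])]
notch [([264.3, 195.2], 0.64, [0.5836, -0.0704])]
cover_hinge [([307.6, 194.6], 0.78, [0.5889, -0.205]), ([196.3, 141.9], 0.68, [0.7445, 0.1462])]
cover_lip [([194.6, 187.9], 0.23, [0.5999, 0.1461])]
dial_grip [([192.3, 185.2], 0.26, [0.6066, 0.1519])]
scraper_mid [([194.2, 183.6], 0.54, [0.6174, 0.152]), ([276.7, 145.6], 0.19, [0.7483, -0.1083])]
scraper_handle [([184.5, 189.6], 0.9, [0.5974, 0.1819])]
scraper_tip [([223.6, 188.5], 0.91, [0.6044, 0.0581]), ([395.0, 173.8], 0.47, [0.6678, -0.4928])]
mat [([289.3, 202.3], 0.74, [0.5669, -0.1534]), ([194.9, 191.1], 0.67, [0.5945, 0.15])]
tray [([230.3, 245.9], 0.75, [0.4232, 0.0316])]
vial_red_mid [([98.4, 214.6], 0.42, [0.51, 0.4398])]
vial_blue_mid [([124.7, 237.6], 0.56, [0.4415, 0.3556])]
vial_green_mid [([121.3, 209.8], 0.42, [0.5266, 0.3706])]
vial_white_mid [([191.9, 187.6], 0.68, [0.6018, 0.1558]), ([157.3, 239.5], 0.53, [0.4382, 0.2557])]
pen_cup [([21
[... 820 characters left out ...]
 167.6], 0.43, [0.5875, 0.1947])]
scraper_tip [([236.7, 185.5], 0.73, [0.589, 0.0718])]
mat [([218.1, 178.7], 0.62, [0.5717, 0.1477]), ([212.4, 224.0], 0.19, [0.4252, 0.0222])]
tray [([213.7, 223.9], 0.88, [0.4284, 0.0194])]
vial_red_mid [([149.1, 141.7], 0.51, [0.5033, 0.44])]
vial_blue_mid [([150.3, 167.4], 0.4, [0.4271, 0.3364])]
vial_green_mid [([166.0, 150.7], 0.57, [0.5164, 0.3589])]
vial_white_mid [([170.9, 182.7], 0.4, [0.4313, 0.23])]
pen_cup [([267.9, 156.0], 0.64, [0.774, 0.0918])]
hygrometer [([303.5, 184.8], 0.81, [0.7569, -0.0919]), ([162.3, 149.6], 0.21, [0.5279, 0.4031])]
dropper [([252.9, 153.3], 0.46, [0.7459, 0.142])]
masking_tape [([387.2, 276.8], 0.6, [0.6512, -0.5006])]
```

View pics/topc.png

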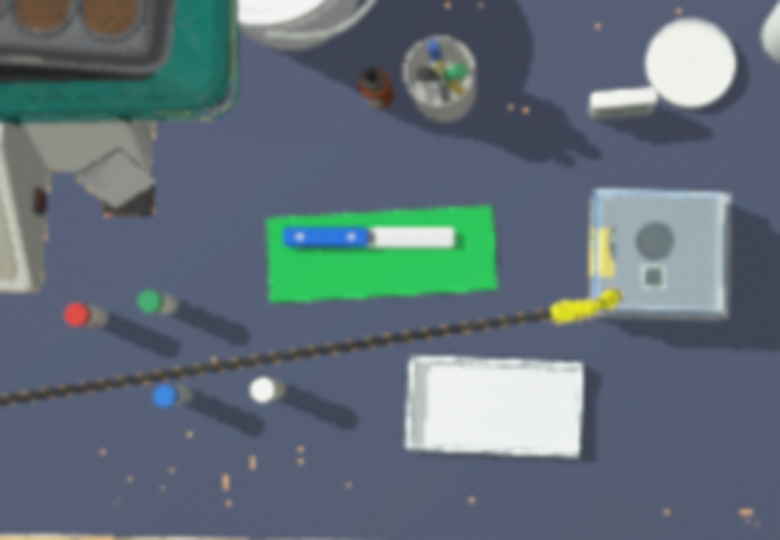

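```bash
python3 - <<'E'
from h import *
for n in ("top","scene"):
    p,d=imaging.get_image(n);c=imaging.get_calibration(n);cl=np.load(f"{n}_cl.npy")
    hsv=cv2.cvtColor(p,cv2.COLOR_BGR2HSV)
    if n=="top":
        # cable points
        for (u,v) in [(20,251),(60,246),(100,239),(150,230),(200,221),(240,215)]:
            w=cl[v-5:v+6,u-3:u+4].reshape(-1,3);w=w[np.argsort(w[:,2])[-5:]];print("cable",np.round(w.mean(0),3))
    m=cv2.inRange(hsv,(24,120,120),(34,255,255))>0
    v,u=np.where(m);print(n,"yellow",np.round([[*cl[a,b],b,a] for a,b in list(zip(v,u))[::15]],3).tolist())
    m=cv2.inRange(hsv,(50,120,60),(75,255,255))>0
    m[:, :]&=True
    if n=="top":
        m=m&(np.arange(512)[None]>150)&(np.arange(512)[None]<240)&(np.arange(384)[:,None]>170)
        cn=max(cv2.findContours(m.astype('u1'),0,2)[0],key=cv2.contourArea);r=cv2.minAreaRect(cn);b=cv2.boxPoints(r)
        print("mat corners",[np.round(onz(c,*q,.003)[:2],4).tolist() for q in b])
        sel=(cl[...,2]>.03)&(cl[...,2]<.11)&(np.arange(512)[None]>255)&(np.arange(512)[None]<330)&(np.arange(384)[:,None]>165)&(np.arange(384)[:,None]<225)
        r=cv2.minAreaRect(np.argwhere(sel)[:,::-1].astype('f4'));b=cv2.boxPoints(r);print("station", [np.round(onz(c,*q,.06)[:2],4).tolist() for q in b], np.percentile(cl[sel][:,2],[5,50,95]))
        for nm,(x0,y0,x1,y1) in dict(tray=(195,220,275,270)).items():
            s=np.zeros((384,512),bool);s[y0:y1,x0:x1]=True;s&=(hsv[...,1]<60)&(hsv[...,2]>150)
            r=cv2.minAreaRect(np.argwhere(s)[:,::-1].astype('f4'));b=cv2.boxPoints(r);print(nm,[np.round(onz(c,*q,.012)[:2],4).tolist() for q in b])
E
```

```text
cable [0.406 0.542 0.295]
cable [0.423 0.453 0.281]
cable [0.442 0.357 0.264]
cable [0.463 0.238 0.244]
cable [0.487 0.113 0.222]
cable [0.509 0.005 0.204]
top yellow [[0.756, 0.069, 0.059, 221.0, 138.0], [0.533, -0.086, 0.17, 272.0, 209.0], [0.529, -0.071, 0.189, 267.0, 210.0], [0.526, -0.055, 0.194, 261.0, 211.0], [0.522, -0.038, 0.196, 255.0, 212.0], [0.525, -0.081, 0.175, 270.0, 212.0], [0.52, -0.063, 0.192, 264.0, 213.0], [0.517, -0.06, 0.196, 263.0, 214.0], [0.515, -0.063, 0.188, 264.0, 215.0]]
mat corners [[0.6195, 0.2688], [0.6409, 0.0265], [0.5489, 0.0184], [0.5281, 0.2593]]
station [[0.6509, -0.0763], [0.6551, -0.2187], [0.5252, -0.2203], [0.5214, -0.0792]] [0.04560975 0.08237217 0.08711885]
tray [[0.3795, 0.1115], [0.4798, 0.1105], [0.4761, -0.0747], [0.3756, -0.0724]]
scene yellow [[0.761, 0.083, 0.114, 268.0, 137.0], [0.511, -0.04, 0.197, 243.0, 181.0], [0.527, -0.054, 0.189, 250.0, 182.0], [0.512, -0.055, 0.193, 247.0, 184.0], [0.518, -0.069, 0.195, 252.0, 185.0], [0.514, -0.065, 0.186, 250.0, 187.0], [0.518, -0.074, 0.182, 253.0, 189.0], [0.522, -0.078, 0.166, 255.0, 192.0], [0.526, -0.087, 0.156, 258.0, 195.0], [0.524, -0.089, 0.145, 258.0, 198.0], [0.533, -0.097, 0.133, 262.0, 200.0], [0.527, -0.094, 0.121, 260.0, 203.0], [0.568, -0.104, 0.08, 271.0, 205.0], [0.555, -0.111, 0.083, 270.0, 208.0]]
```

```bash
cat >> h.py <<'E'
def down(yaw_deg):  # tool y points at yaw angle in world xy, tool z down
    a=np.radians(yaw_deg);y=np.array([np.cos(a),np.sin(a),0]);z=np.array([0,0,-1.]);return np.c_[np.cross(y,z),y,z]
def go(p,Rt=None):
    s=env.observe();R0=s["tool_rot"];Rt=R0 if Rt is None else Rt
    sh=R0.T@(np.array(p)-s["position"])/.3;tu=R.from_matrix(R0.T@Rt).as_rotvec(degrees=True)/45
    print("shift",np.round(sh,4).tolist(),"turn",np.round(tu,4).tolist(),"t",round(s["time_s"],1),"pos",np.round(s["position"],4).tolist(),"q",np.round(s["q"],1).tolist(),"F",np.round(s["ft_force"],1).tolist(),"w",round(s["grip_width"],4))
E
python3 - <<'E'
from h import *
go([.229,.5,.40]);go([.50,.35,.40],down(20));go([.59,.15,.40],down(0))
E
```

```text
shift [0.0006, -0.0001, -0.5056] turn [0.0, 0.0, 0.0] t 2.2 pos [0.2292, 0.5, 0.2483] q [53.0, 21.8, 74.3, 0.0, 83.9, -12.3] F [0.1, 0.2, -0.3] w 0.0854
shift [-1.029, -0.0783, -0.5056] turn [-0.0, -0.0, 1.0084] t 2.2 pos [0.2292, 0.5, 0.2483] q [53.0, 21.8, 74.3, 0.0, 83.9, -12.3] F [0.1, 0.2, -0.3] w 0.0854
shift [-1.5795, -0.5593, -0.5056] turn [-0.0, -0.0, 1.4528] t 2.2 pos [0.2292, 0.5, 0.2483] q [53.0, 21.8, 74.3, 0.0, 83.9, -12.3] F [0.1, 0.2, -0.3] w 0.0854
```

step_arm(
  steps=[1,0,0,-0.5,0,0,0,1,0,0,-0.5,0,0,0,1,0,0,-0.5,0,0,0,1,-1,-0.08,-0.5,0,0,1,1,-1,-0.08,-0.5,0,0,1,1,-1,-0.08,-0.5,0,0,1,1,-1,-0.08,-0.5,0,0,1,1,-1,-0.08,-0.5,0,0,1,1,-1,-0.08,-0.5,0,0,1,1,-1,-0.08,-0.5,0,0,1],
)

```text
time_s: 3.25
position: [0.4964, 0.3498, 0.3963]
tool_rot: [[-0.341, 0.94, -0.002], [0.94, 0.341, -0.002], [-0.001, -0.002, -1.0]]
ft_force: [-0.2, 0.5, -0.5]
grip_width: 0.0854
```

```bash
python3 - <<'E'
from h import *
go([.58,.16,.38],down(0))
E
```

```text
shift [-0.6898, 0.0461, 0.0551] turn [-0.0027, 0.002, 0.4435] t 3.2 pos [0.4964, 0.3498, 0.3963] q [24.0, 25.5, 44.6, -0.1, 110.0, 4.1] F [-0.2, 0.5, -0.5] w 0.0854
```

step_arm(
  steps=[1,-0.69,0.046,0.055,0,0,0.444,1,-0.69,0.046,0.055,0,0,0.444,1,-0.69,0.046,0.055,0,0,0.444,1,-0.69,0.046,0.055,0,0,0.444,1,-0.69,0.046,0.055,0,0,0.444,1,-0.69,0.046,0.055,0,0,0.444],
)

```text
time_s: 3.85
position: [0.5772, 0.1629, 0.3815]
tool_rot: [[-0.005, 1.0, -0.001], [1.0, 0.005, 0.0], [0.0, -0.001, -1.0]]
ft_force: [-0.5, -0.2, 0.6]
grip_width: 0.0853
```

```bash
cat > look.py <<'E'
from h import *
import sys
n=sys.argv[1];cam=sys.argv[2] if len(sys.argv)>2 else "wrist"
c=imaging.get_calibration(cam);p,d=imaging.get_image(cam);np.savez("last_"+cam,p=p,d=d,K=c["camera_matrix"],T=c["world_from_camera"])
cv2.imwrite(f"pics/{n}.png",p)
E
python3 look.py w1
```

```text
(no output)
```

View pics/w1.png

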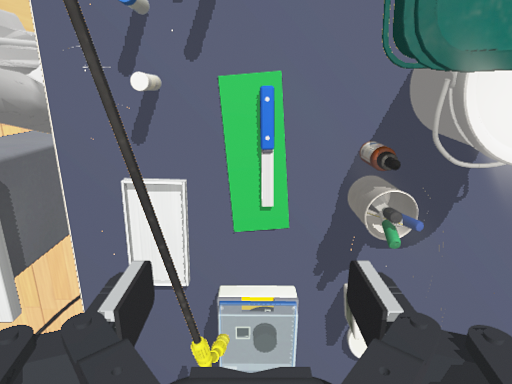

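```bash
cat > meas.py <<'E'
from h import *
L=np.load("last_wrist.npz");c=dict(camera_matrix=L["K"],world_from_camera=L["T"]);p=L["p"];cl=cloud(c,L["d"])
hsv=cv2.cvtColor(p,cv2.COLOR_BGR2HSV)
g=cv2.inRange(hsv,(50,120,60),(75,255,255));g[:, :200]=0;g[:60]=0;g[240:]=0;g[:,300:]=0
k=cv2.morphologyEx(g,cv2.MORPH_CLOSE,np.ones((5,5)))
cn=max(cv2.findContours(g,0,2)[0],key=cv2.contourArea);b=cv2.boxPoints(cv2.minAreaRect(cn))
print("mat",[np.round(onz(c,*q,.003)[:2],4).tolist() for q in b])
hull=cv2.fillConvexPoly(np.zeros_like(g),cv2.convexHull(cn),1)
m=((hull>0)&(g==0)).astype('u1');m=cv2.morphologyEx(m,cv2.MORPH_OPEN,np.ones((3,3)))
cn=max(cv2.findContours(m,0,2)[0],key=cv2.contourArea);b=cv2.boxPoints(cv2.minAreaRect(cn))
W=np.array([onz(c,*q,.012)[:2] for q in b]);print("scraper box",np.round(W,4).tolist(),"mean",W.mean(0))
v,u=np.where(m>0);P=np.array([onz(c,a,bb,.012)[:2] for a,bb in zip(u,v)]);e=np.linalg.svd(P-P.mean(0))[2][0];e*=np.sign(e[1])
s=(P-P.mean(0))@e;mid=P.mean(0)+e*(s.max()+s.min())/2;print("axis",e,"yaw of y-axis",np.degrees(np.arctan2(-e[0],e[1])),"len",np.ptp(s),"mid",mid,"grip",mid+.035*e,"tip",mid-.0895*e)
print("table z",np.median(cl[150:180,310:340,2]),"mat z",np.median(cl[180:200,240:255,2]))
E
python3 meas.py; python3 - <<'E'
from h import *
L=np.load("last_wrist.npz");p=L["p"];crop(p,190,270,330,384,5,"pics/w1c.png")
E
```

```text
mat [[0.5303, 0.2613], [0.6194, 0.2679], [0.646, 0.03], [0.5431, 0.0212]]
scraper box [[0.5902, 0.248], [0.6097, 0.2481], [0.6144, 0.0695], [0.5926, 0.0694]] mean [0.60173812 0.15877321]
axis [-0.0202859   0.99979422] yaw of y-axis 1.1623763946709107 len 0.17890820170916463 mid [0.60172985 0.15875738] grip [0.60101984 0.19375017] tip [0.60354544 0.06927579]
table z -0.0005491714097113909 mat z 0.0025149030780913795
```

View pics/w1c.png

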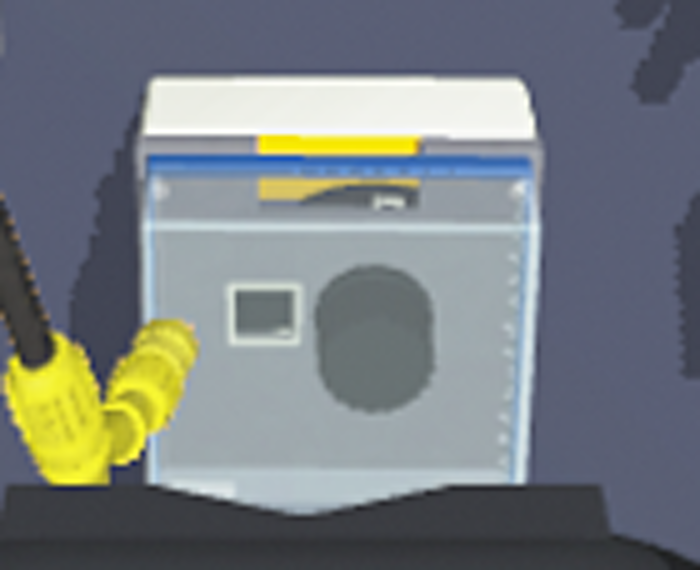

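```bash
python3 - <<'E'
from h import *
L=np.load("last_wrist.npz");c=dict(camera_matrix=L["K"],world_from_camera=L["T"])
f=lambda a,b,z:np.round(onz(c,190+a/5-.4,270+b/5-.4,z)[:2],4).tolist()
print("notch L/R mouth",f(258,136,.038),f(420,136,.038))
print("top edge corners z.045",f(140,140,.045),f(541,140,.045))
print("rim outer",f(147,160,.046),f(530,160,.046), "rim top",f(147,172,.046))
print("window",f(265,315,.045),"knob top(low copy)",f(375,368,.071), f(375,322,.045))
print("lid top front edge z.082",f(150,228,.082),f(522,225,.082))
import glob
E
```

```text
notch L/R mouth [0.5635, -0.0772] [0.6159, -0.0769]
top edge corners z.045 [0.526, -0.0742] [0.6539, -0.0734]
rim outer [0.5282, -0.0809] [0.6506, -0.0802] rim top [0.5281, -0.0854]
window [0.5657, -0.1413] knob top(low copy) [0.6011, -0.1397] [0.6022, -0.1439]
lid top front edge z.082 [0.5324, -0.0794] [0.6435, -0.0777]
```

```bash
python3 - <<'E'
from h import *
go([.601,.194,.12],down(1.2));go([.601,.194,.022],down(1.2))
E
```

```text
shift [0.0982, 0.0818, 0.8731] turn [-0.0001, -0.0005, -0.0181] t 3.9 pos [0.5767, 0.1643, 0.3819] q [4.6, 24.5, 48.6, 0.0, 106.9, 4.2] F [0.2, -0.4, -0.0] w 0.0854
shift [0.0981, 0.0818, 1.1998] turn [-0.0001, -0.0005, -0.0181] t 3.9 pos [0.5767, 0.1643, 0.3819] q [4.6, 24.5, 48.6, 0.0, 106.9, 4.2] F [0.2, -0.4, -0.0] w 0.0854
```

step_arm(
  steps=[1,0.098,0.082,0.5,0,0,-0.018,1,0.098,0.082,0.87,0,0,-0.018,1,0.098,0.082,0.87,0,0,-0.018,1,0.098,0.082,0.87,0,0,-0.018,1,0.098,0.082,0.87,0,0,-0.018,1,0.098,0.082,0.87,0,0,-0.018,1,0.098,0.082,0.87,0,0,-0.018],
)

```text
time_s: 4.6
position: [0.6005, 0.1949, 0.12]
tool_rot: [[-0.023, 1.0, -0.003], [1.0, 0.023, -0.0], [-0.0, -0.003, -1.0]]
ft_force: [0.3, 0.2, 0.4]
grip_width: 0.0852
```

```bash
python3 look.py w2; python3 - <<'E'
from h import *
go([.601,.194,.022],down(1.2))
E
```

```text
shift [-0.002, -0.0024, 0.3344] turn [0.0019, -0.0003, 0.0021] t 4.7 pos [0.6016, 0.1946, 0.1223] q [7.2, 36.0, 71.1, 0.0, 72.8, 5.9] F [0.2, 0.4, -0.0] w 0.0852
```

View pics/w2.png

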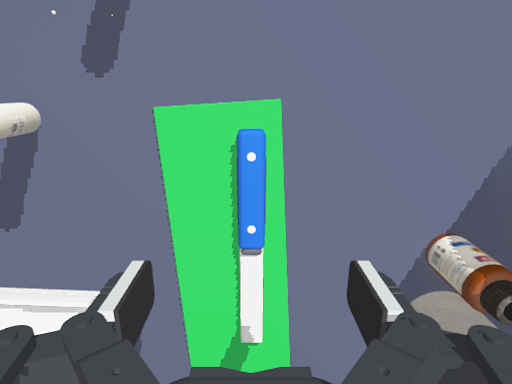

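```bash
python3 - <<'E'
from h import *
L=np.load("last_wrist.npz");c=dict(camera_matrix=L["K"],world_from_camera=L["T"])
print(proj(c,[[.601,.194,.010],[.6035,.0693,.01],[.6,.248,.017]]))
print(onz(c,251,342,.011),onz(c,252,130,.017),onz(c,252,247,.017))
E
```

```text
[[250.90690298 202.99504561]
 [250.43822999 341.63070493]
 [251.26834727 129.87415071]]
[0.60396892 0.06979975 0.011     ] [0.60049133 0.24792828 0.017     ] [0.60258366 0.16165362 0.017     ]
```

step_arm(
  steps=[1,-0.002,-0.002,0.3,0,0,0,1,-0.002,-0.002,0.333,0,0,0,1,-0.002,-0.002,0.333,0,0,0,1,-0.002,-0.002,0.333,0,0,0,0,-0.002,-0.002,0.333,0,0,0,0,-0.002,-0.002,0.333,0,0,0,0,-0.002,-0.002,0.333,0,0,0,0,-0.002,-0.002,0.333,0,0,0,0,-0.002,-0.002,0.333,0,0,0,0,-0.002,-0.002,0.333,0,0,0],
  grip_force=100,
)

```text
time_s: 5.65
position: [0.601, 0.1929, 0.022]
tool_rot: [[-0.021, 1.0, 0.001], [1.0, 0.021, 0.0], [0.0, 0.001, -1.0]]
ft_force: [-1.4, -0.1, 6.8]
grip_width: 0.0171
```

step_arm(
  steps=[0,0,0,-0.1,0,0,0,0,0,0,-0.3,0,0,0,0,0,0,-0.4,0,0,0,0,0,0,-0.4,0,0,0,0,0,0,-0.4,0,0,0],
)

```text
time_s: 6.15
position: [0.6007, 0.1928, 0.1415]
tool_rot: [[-0.021, 1.0, 0.001], [1.0, 0.021, 0.0], [0.0, 0.001, -1.0]]
ft_force: [-0.8, 0.2, -1.2]
grip_width: 0.0171
```

```bash
python3 look.py w3
```

```text
(no output)
```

View pics/w3.png

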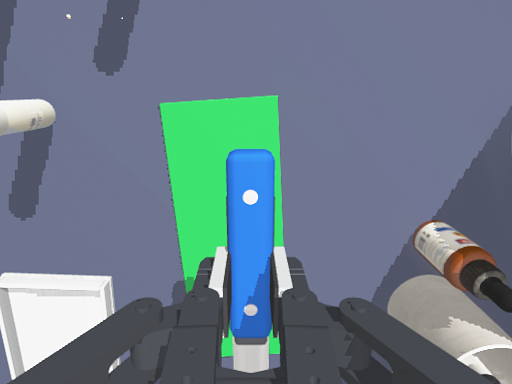

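```bash
python3 - <<'E'
from h import *
L=np.load("last_wrist.npz");c=dict(camera_matrix=L["K"],world_from_camera=L["T"]);p=L["p"];cl=cloud(c,L["d"])
hsv=cv2.cvtColor(p,cv2.COLOR_BGR2HSV);m=cv2.inRange(hsv,(105,150,100),(125,255,255));m=cv2.erode(m,np.ones((5,5)))>0
P=cl[m];P=P[np.abs(P[:,2]-np.median(P[:,2]))<.006];A=np.c_[P[:,:2]-P[:,:2].mean(0),np.ones(len(P))];print(len(P),np.linalg.lstsq(A,P[:,2],rcond=None)[0],P.mean(0),P.min(0),P.max(0))
go([.6005,.085,.16],down(.3))
go([.5905,.085,.054],down(.3))
E
```

```text
6313 [ 0.00537838 -0.00436919  0.13565876] [0.60074797 0.20903424 0.13565876] [0.59158511 0.16114551 0.13002394] [0.61045156 0.24812811 0.1384565 ]
shift [-0.3592, -0.0066, -0.066] turn [-0.0018, 0.0002, 0.0201] t 6.2 pos [0.6002, 0.1928, 0.1402] q [7.1, 34.9, 70.0, 0.0, 75.1, 5.9] F [0.3, -0.7, -0.4] w 0.0169
shift [-0.3585, -0.0395, 0.2873] turn [-0.0018, 0.0002, 0.0201] t 6.2 pos [0.6002, 0.1928, 0.1402] q [7.1, 34.9, 70.0, 0.0, 75.1, 5.9] F [0.3, -0.7, -0.4] w 0.0169
```

step_arm(
  steps=[0,-0.36,-0.04,0,0,0,0.02,0,-0.36,-0.04,0,0,0,0.02,0,-0.36,-0.04,0.15,0,0,0.02,0,-0.36,-0.04,0.287,0,0,0.02,0,-0.36,-0.04,0.287,0,0,0.02,0,-0.36,-0.04,0.287,0,0,0.02,0,-0.36,-0.04,0.287,0,0,0.02],
)

```text
time_s: 6.9
position: [0.5919, 0.085, 0.0565]
tool_rot: [[-0.006, 1.0, 0.003], [1.0, 0.006, -0.0], [-0.0, 0.003, -1.0]]
ft_force: [-0.5, 0.2, 0.8]
grip_width: 0.0169
```

```bash
python3 look.py s4 scene;python3 look.py t4 top; python3 - <<'E'
from h import *
for n,b in (("scene",(210,150,330,250)),("top",(200,150,330,230))):
    L=np.load(f"last_{n}.npz");crop(L["p"],*b,6,f"pics/{n}4c.png")
go([.5905,.04,.054],down(.3))
E
```

```text
shift [-0.15, -0.0052, 0.0087] turn [0.0039, 0.0003, 0.001] t 7.0 pos [0.5918, 0.085, 0.0566] q [-3.2, 37.5, 81.2, -0.0, 61.1, -3.5] F [0.2, 0.0, -0.1] w 0.0172
```

View pics/scene4c.png

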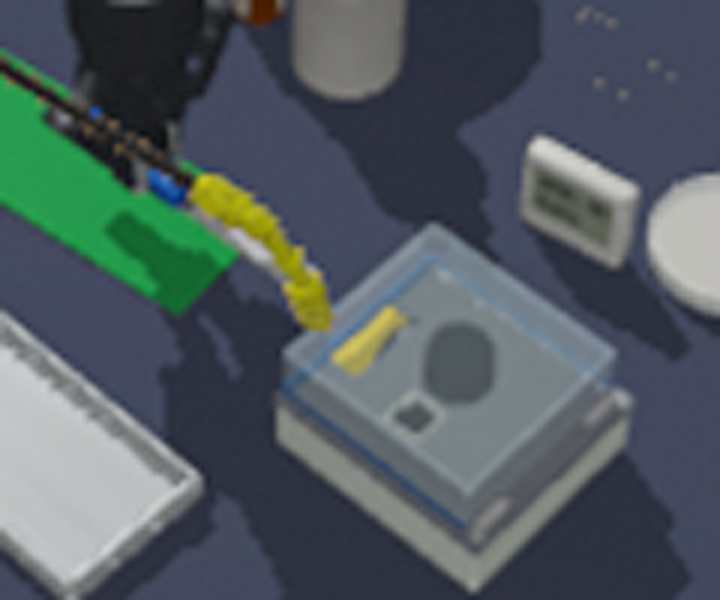

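View pics/top4c.png

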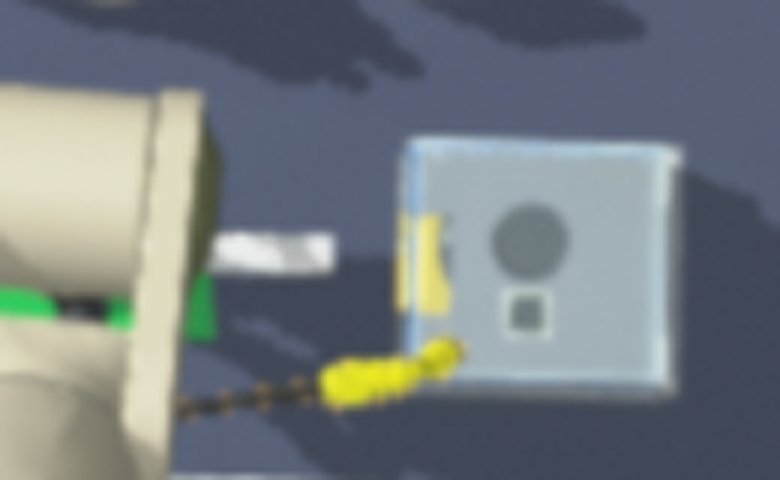

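```bash
python3 - <<'E'
from h import *
L=np.load("last_top.npz");c=dict(camera_matrix=L["K"],world_from_camera=L["T"]);cl=cloud(c,L["d"])
print(onz(c,200+334/6-.4,150+252/6-.4,.0435),onz(c,200+404/6,150+213/6,.042),onz(c,200+404/6,150+313/6,.042))
print(np.round(cl[190:194,238:256:3],4).tolist())
z=[]
for i in range(4):
    imaging.get_image("wrist");z.append(env.observe()["position"])
print(np.mean(z,0),np.std(z,0))
L=np.load("last_scene.npz");c=dict(camera_matrix=L["K"],world_from_camera=L["T"])
E
```

```text
[ 0.59392674 -0.04198618  0.0435    ] [ 0.61425209 -0.07918749  0.042     ] [ 0.56214325 -0.08035683  0.042     ]
[[[0.5972, 0.0118, 0.0452], [0.5973, 0.0025, 0.047], [0.5979, -0.0068, 0.0437], [0.5978, -0.0161, 0.0474], [0.5978, -0.0254, 0.0496], [0.5985, -0.0348, 0.0453]], [[0.5939, 0.0116, 0.0476], [0.5946, 0.0024, 0.0432], [0.5949, -0.0069, 0.0425], [0.5946, -0.0162, 0.0479], [0.5948, -0.0255, 0.0487], [0.5956, -0.0349, 0.0433]], [[0.5911, 0.0116, 0.0437], [0.5912, 0.0023, 0.0454], [0.5919, -0.007, 0.0415], [0.5916, -0.0163, 0.0473], [0.592, -0.0256, 0.0456], [0.592, -0.0349, 0.0485]], [[0.5876, 0.0115, 0.0478], [0.5875, 0.0022, 0.0518], [0.5882, -0.0071, 0.0469], [0.5884, -0.0164, 0.0482], [0.5889, -0.0257, 0.0454], [0.5892, -0.035, 0.045]]]
[0.59141317 0.08487138 0.05601852] [1.52941955e-04 7.28661022e-05 2.90087330e-04]
```

step_arm(
  steps=[0,0,-0.013,0.01,0,0,0,0,0,-0.013,0.01,0,0,0,0,-0.05,-0.013,0.01,0,0,0,0,-0.09,-0.013,0.01,0,0,0,0,-0.11,-0.013,0.01,0,0,0,0,-0.13,-0.013,0.01,0,0,0,0,-0.15,-0.013,0.01,0,0,0,0,-0.15,-0.013,0.01,0,0,0],
)

```text
time_s: 8.0
position: [0.5874, 0.0388, 0.0518]
tool_rot: [[-0.005, 1.0, 0.0], [1.0, 0.005, -0.0], [-0.0, 0.0, -1.0]]
ft_force: [-0.3, -0.5, -0.3]
grip_width: 0.0173
```

```bash
python3 look.py t5 top; python3 look.py s5 scene; python3 - <<'E'
from h import *
L=np.load("last_top.npz");crop(L["p"],220,160,320,230,8,"pics/t5c.png")
L=np.load("last_scene.npz");crop(L["p"],220,170,320,245,8,"pics/s5c.png")
go([.588,.03,.053],down(.3))
E
```

```text
shift [-0.0321, 0.0022, -0.0039] turn [-0.0001, -0.0001, -0.0001] t 8.1 pos [0.5873, 0.0396, 0.0518] q [-7.7, 37.3, 82.9, 0.0, 59.9, -8.0] F [0.1, 0.3, -0.7] w 0.0173
```

View pics/t5c.png

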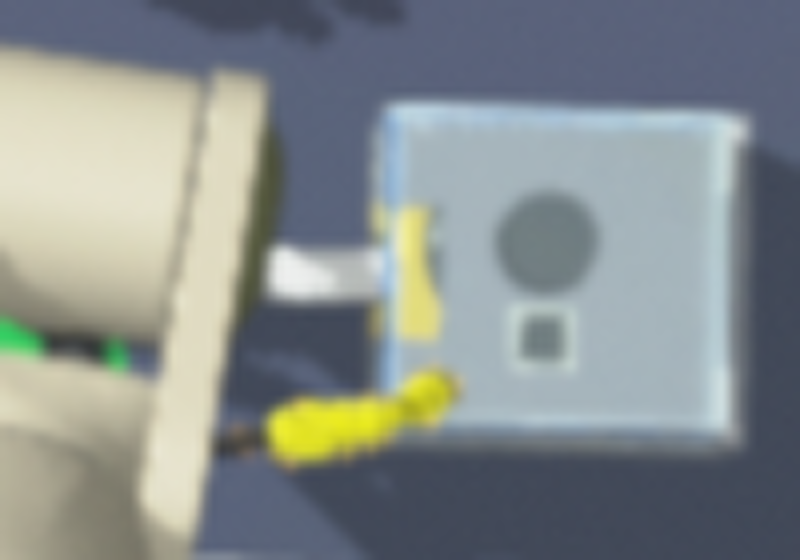

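View pics/s5c.png

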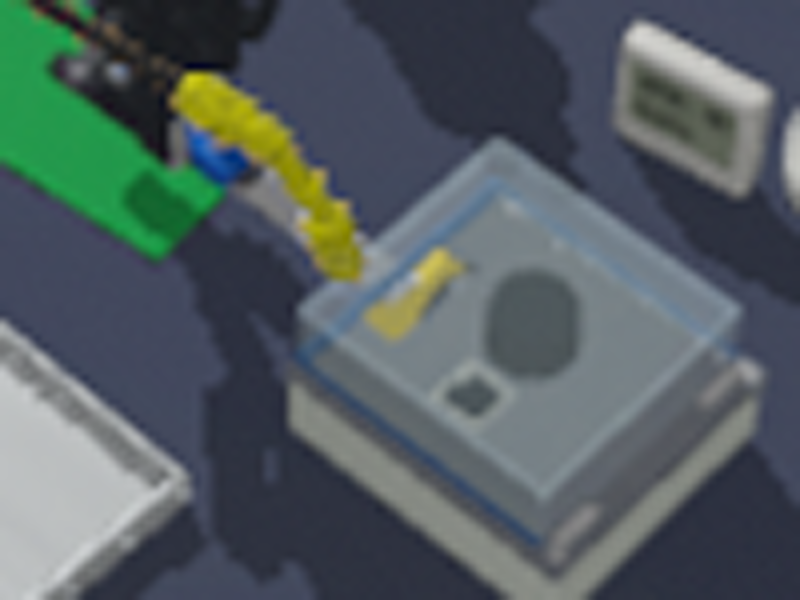

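step_arm(
  steps=[0,-0.015,0,0,0,0,0,0,-0.03,0,0,0,0,0,0,-0.04,0,0,0,0,0,0,-0.04,0,0,0,0,0,0,-0.04,0,0,0,0,0,0],
)

```text
schema error: expected a multiple of 7 numbers
```

```bash
python3 look.py t6 top; python3 - <<'E'
from h import *
L=np.load("last_top.npz");crop(L["p"],220,160,320,230,8,"pics/t6c.png")
go([.588,.03,.053],down(.3))
E
```

```text
shift [-0.0328, 0.0022, -0.004] turn [-0.0001, -0.0001, 0.0004] t 8.2 pos [0.5873, 0.0398, 0.0518] q [-7.6, 37.3, 82.9, 0.0, 59.9, -8.0] F [-0.4, -0.4, -0.7] w 0.0171
```

View pics/t6c.png

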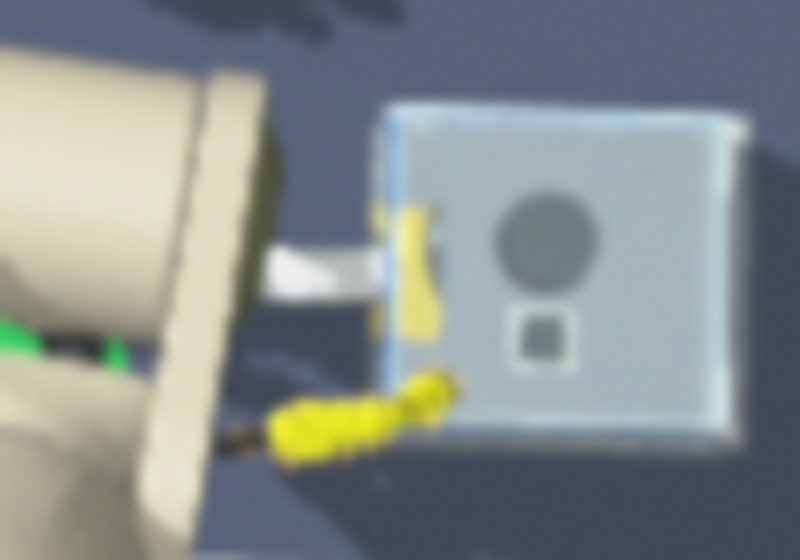

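step_arm(
  steps=[0,-0.015,0,0,0,0,0,0,-0.03,0,0,0,0,0,0,-0.045,0,0,0,0,0,0,-0.045,0,0,0,0,0],
)

```text
time_s: 8.55
position: [0.5874, 0.0254, 0.0518]
tool_rot: [[-0.005, 1.0, 0.0], [1.0, 0.005, -0.0], [-0.0, 0.0, -1.0]]
ft_force: [0.8, -0.3, -0.1]
grip_width: 0.0172
```

```bash
python3 look.py t7 top; python3 - <<'E'
from h import *
L=np.load("last_top.npz");crop(L["p"],220,160,320,230,8,"pics/t7c.png")
go([.588,.03,.053],down(.3))
E
```

```text
shift [0.0142, 0.002, -0.0039] turn [0.0001, -0.0, -0.0006] t 8.6 pos [0.5874, 0.0257, 0.0518] q [-9.0, 37.2, 83.0, 0.0, 59.8, -9.3] F [0.2, 0.0, -0.6] w 0.0172
```

View pics/t7c.png

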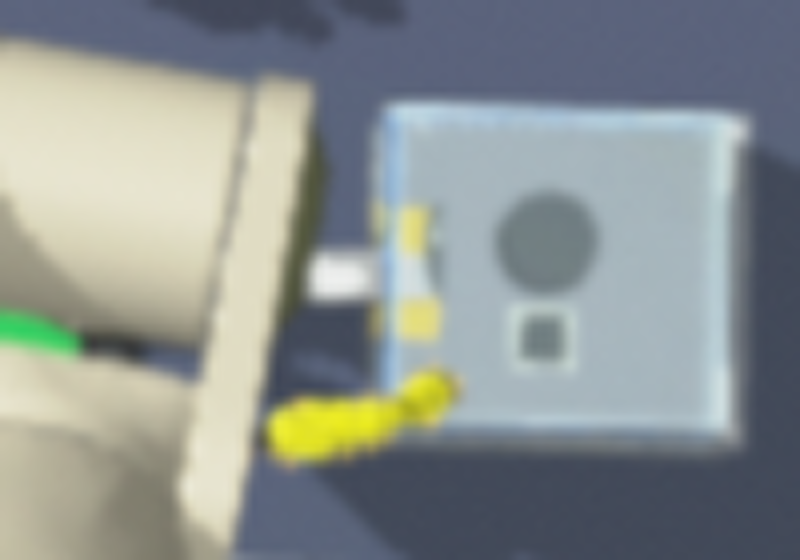

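step_arm(
  steps=[0,0,0,-0.035,0,0,0,0,-0.005,0,-0.08,0,0,0,0,-0.014,0,-0.122,0,0,0,0,-0.027,0,-0.164,0,0,0,0,-0.044,0,-0.205,0,0,0,0,-0.054,0,-0.224,0,0,0,0,-0.054,0,-0.224,0,0,0,0,-0.054,0,-0.224,0,0,0],
)

```text
time_s: 9.4
position: [0.5874, 0.0098, 0.1188]
tool_rot: [[-0.005, 1.0, -0.0], [1.0, 0.005, -0.0], [-0.0, -0.0, -1.0]]
ft_force: [-0.7, -0.4, -0.7]
grip_width: 0.017
```

```bash
python3 look.py t8 top;python3 look.py s8 scene; python3 - <<'E'
from h import *
L=np.load("last_top.npz");crop(L["p"],220,160,320,230,6,"pics/t8c.png")
L=np.load("last_scene.npz");crop(L["p"],200,150,340,250,5,"pics/s8c.png")
go([.588,.03,.053],down(.3))
E
```

```text
shift [0.0666, 0.003, 0.2184] turn [-0.0012, -0.0002, 0.0002] t 9.5 pos [0.5873, 0.01, 0.1185] q [-10.6, 32.4, 79.2, -0.0, 68.5, -10.9] F [-0.6, 0.3, -0.9] w 0.017
```

View pics/t8c.png

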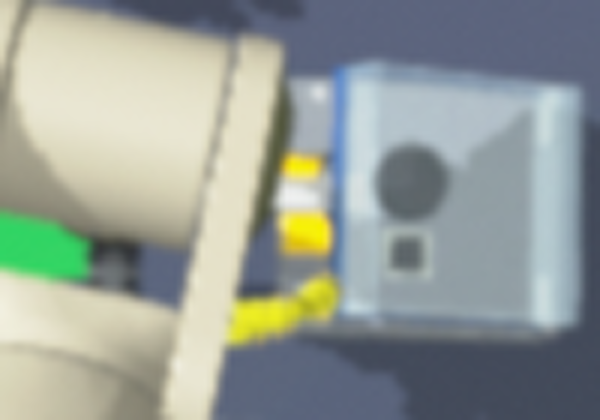

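View pics/s8c.png

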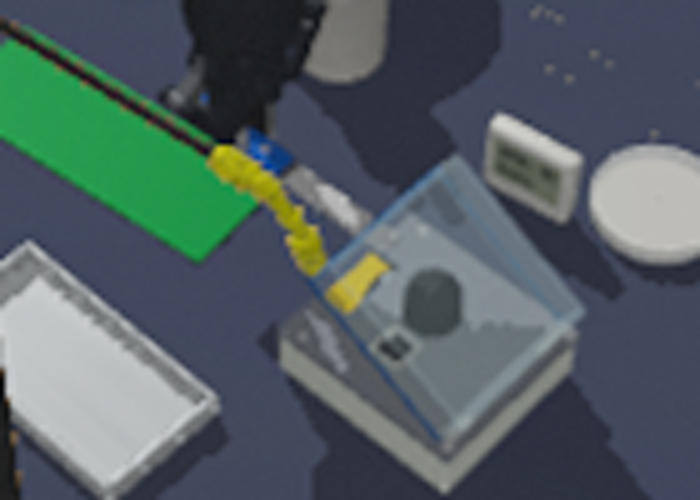

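step_arm(
  steps=[0,-0.024,0.01,-0.038,0,0,0,0,-0.05,0.02,-0.074,0,0,0,0,-0.079,0.03,-0.105,0,0,0,0,-0.113,0.04,-0.135,0,0,0,0,-0.148,0.04,-0.159,0,0,0,0,-0.187,0.04,-0.181,0,0,0,0,-0.187,0.04,-0.181,0,0,0,0,-0.187,0.04,-0.181,0,0,0],
)

```text
time_s: 10.3
position: [0.5996, -0.0465, 0.1733]
tool_rot: [[-0.005, 1.0, -0.0], [1.0, 0.005, 0.0], [0.0, -0.0, -1.0]]
ft_force: [-0.3, 0.4, -0.4]
grip_width: 0.0171
```

```bash
python3 look.py t9 top;python3 look.py s9 scene; python3 - <<'E'
from h import *
L=np.load("last_top.npz");crop(L["p"],220,160,320,230,6,"pics/t9c.png")
L=np.load("last_scene.npz");crop(L["p"],200,140,340,250,5,"pics/s9c.png")
go([.600,-.13,.157],down(.3))
E
```

```text
shift [-0.2806, -0.0001, 0.0535] turn [-0.0007, -0.0003, 0.0004] t 10.4 pos [0.5996, -0.0458, 0.1731] q [-15.6, 30.4, 72.7, 0.0, 76.9, -16.0] F [1.0, 0.8, 0.1] w 0.0172
```

View pics/t9c.png

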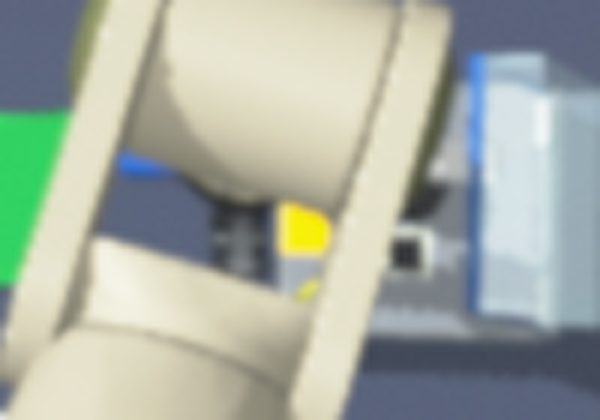

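View pics/s9c.png

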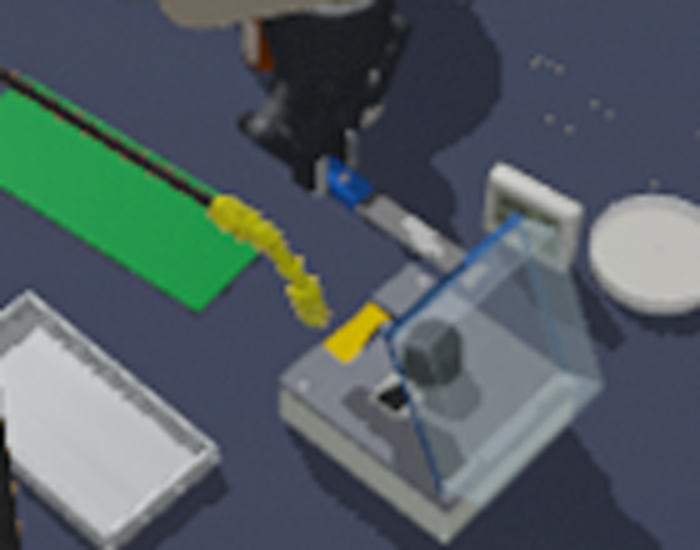

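step_arm(
  steps=[0,0,0,0.054,0,0,0,0,-0.05,0,0.054,0,0,0,0,-0.1,0,0.054,0,0,0,0,-0.14,0,0.054,0,0,0,0,-0.18,0,0.054,0,0,0,0,-0.22,0,0.054,0,0,0,0,-0.26,0,0.054,0,0,0,0,-0.3,0,0.054,0,0,0,0,-0.3,0,0.054,0,0,0],
)

```text
time_s: 11.3
position: [0.6003, -0.1379, 0.1571]
tool_rot: [[-0.004, 1.0, 0.0], [1.0, 0.004, -0.001], [-0.001, 0.0, -1.0]]
ft_force: [0.6, -0.3, -0.7]
grip_width: 0.0172
```

```bash
python3 look.py t10 top;python3 look.py s10 scene; python3 - <<'E'
from h import *
L=np.load("last_scene.npz");crop(L["p"],200,140,340,250,5,"pics/s10c.png")
go([.600,-.13,.157],down(.3))
E
```

```text
shift [0.0213, -0.0007, 0.0004] turn [0.0001, 0.0001, -0.0005] t 11.4 pos [0.6002, -0.1364, 0.1571] q [-23.8, 32.5, 71.5, -0.0, 75.9, -24.1] F [-0.1, -0.1, -1.3] w 0.0169
```

View pics/t10.png

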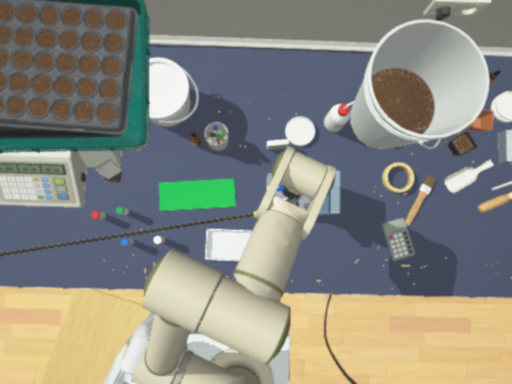

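View pics/s10c.png

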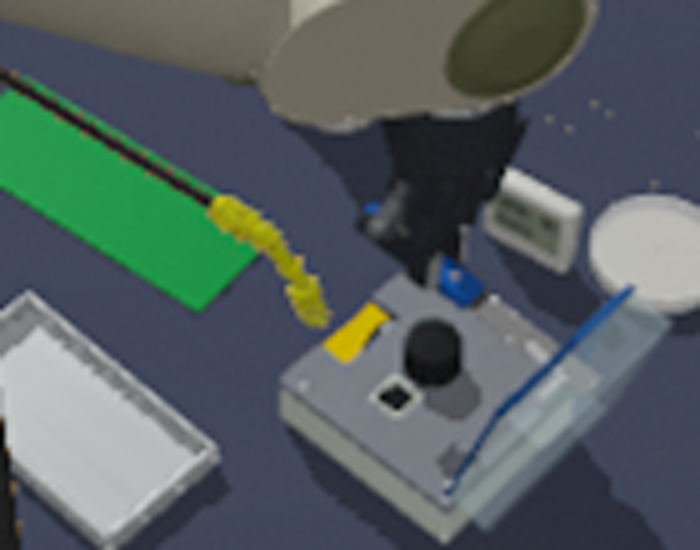

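step_arm(
  steps=[0,-0.04,0,0,0,0,0,0,-0.07,0,0,0,0,0,0,-0.07,0,0,0,0,0,0,0.1,0,0,0,0,0,0,0.25,0,0,0,0,0,0,0.4,0,-0.1,0,0,0,0,0.55,0,-0.1,0,0,0,0,0.7,0,-0.1,0,0,0,0,0.85,0,-0.1,0,0,0,0,0.95,0,-0.1,0,0,0],
)

```text
time_s: 12.4
position: [0.5985, 0.1513, 0.1873]
tool_rot: [[-0.007, 1.0, 0.0], [1.0, 0.007, 0.0], [0.0, 0.0, -1.0]]
ft_force: [-0.4, -0.3, -0.2]
grip_width: 0.0168
```

```bash
python3 look.py t11 top; python3 - <<'E'
from h import *
go([.60,.19,.12],down(1.2));go([.60,.19,.0225],down(1.2))
L=np.load("last_top.npz");crop(L["p"],140,140,350,260,4,"pics/t11c.png")
E
```

```text
shift [0.1174, 0.0073, 0.2242] turn [0.0004, -0.0022, -0.0141] t 12.4 pos [0.5981, 0.1546, 0.1872] q [3.5, 31.2, 68.7, 0.1, 80.1, 2.9] F [-2.0, 3.9, 0.1] w 0.0171
shift [0.1168, 0.0072, 0.5492] turn [0.0004, -0.0022, -0.0141] t 12.4 pos [0.5981, 0.1546, 0.1872] q [3.5, 31.2, 68.7, 0.1, 80.1, 2.9] F [-2.0, 3.9, 0.1] w 0.0171
```

View pics/t11c.png

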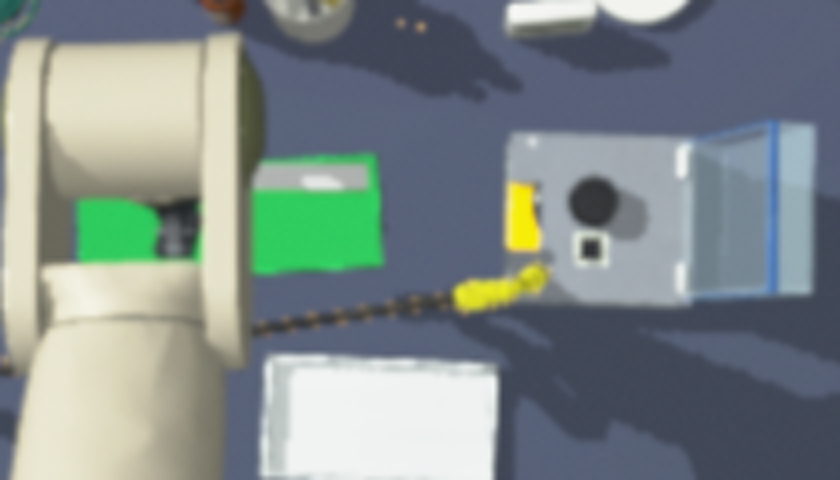

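step_arm(
  steps=[0,0.09,-0.02,0.22,0,0,0,0,0.09,-0.02,0.4,0,0,0,0,0.09,-0.02,0.48,0,0,0,0,0.09,-0.02,0.52,0,0,0,0,0.09,-0.02,0.538,0,0,0,0,0.09,-0.02,0.546,0,0,0,0,0.09,-0.02,0.546,0,0,0],
)

```text
time_s: 13.15
position: [0.5928, 0.1756, 0.0265]
tool_rot: [[-0.005, 1.0, 0.001], [1.0, 0.005, 0.0], [0.0, 0.001, -1.0]]
ft_force: [-7.4, 0.2, 11.8]
grip_width: 0.0167
```

step_arm(
  steps=[0.5,0,0,0,0,0,0,0.5,0,0,0,0,0,0,0.5,0,0,0,0,0,0,0.8,0,0,-0.1,0,0,0,0.8,0,0,-0.3,0,0,0,0.8,0,0,-0.5,0,0,0,0.8,0,0,-0.7,0,0,0,0.8,0,0,-0.7,0,0,0,0.8,0,0,-0.7,0,0,0],
)

```text
time_s: 14.05
position: [0.594, 0.1758, 0.2387]
tool_rot: [[-0.005, 1.0, 0.01], [1.0, 0.005, 0.001], [0.001, 0.01, -1.0]]
ft_force: [-0.6, 0.3, 1.3]
grip_width: 0.0684
```

```bash
python3 look.py w12; python3 look.py s12 scene; python3 - <<'E'
from h import *
L=np.load("last_scene.npz");crop(L["p"],160,130,340,260,4,"pics/s12c.png")
go([.60,-.146,.30],down(90))
E
```

```text
shift [-1.0724, 0.0193, -0.2219] turn [0.0006, 0.0005, -1.9933] t 14.2 pos [0.5926, 0.1757, 0.2334] q [5.6, 29.3, 64.2, -0.0, 86.4, 5.3] F [0.6, 0.0, 0.1] w 0.0685
```

View pics/w12.png

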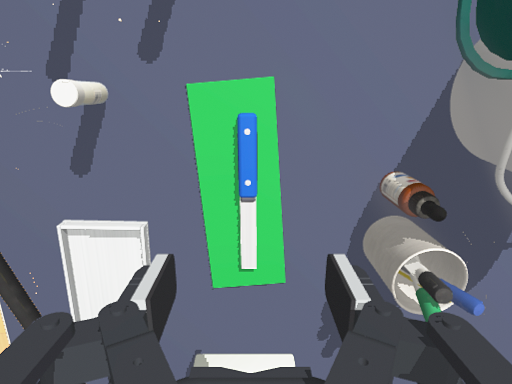

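View pics/s12c.png

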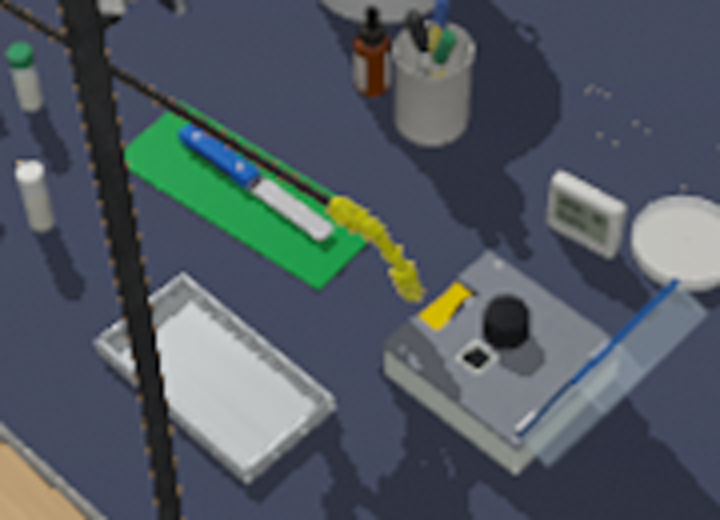

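step_arm(
  steps=[0.6,-0.15,0.02,-0.09,0,0,0,0.6,-0.3,0.02,-0.09,0,0,0,0.6,-0.45,0.02,-0.09,0,0,0,0.6,-0.6,0.02,-0.09,0,0,0,0.6,-0.75,0.02,-0.09,0,0,0,0.6,-0.95,0.02,-0.09,0,0,0,0.6,-0.95,0.02,-0.09,0,0,0,0.6,-0.95,0.02,-0.09,0,0,0],
)

```text
time_s: 14.95
position: [0.5997, -0.1107, 0.2584]
tool_rot: [[-0.002, 1.0, -0.003], [1.0, 0.002, 0.001], [0.001, -0.003, -1.0]]
ft_force: [-0.4, -0.1, 0.3]
grip_width: 0.0513
```

```bash
python3 look.py w13; python3 - <<'E'
from h import *
L=np.load("last_wrist.npz");crop(L["p"],150,150,350,300,4,"pics/w13c.png")
go([.60,-.146,.30],down(0))
E
```

```text
shift [-0.123, -0.0003, -0.1372] turn [-0.0031, -0.0018, 0.0055] t 15.0 pos [0.5998, -0.1091, 0.2589] q [-21.4, 27.6, 62.9, 0.0, 89.6, -21.7] F [0.5, 0.7, -0.8] w 0.0513
```

View pics/w13c.png

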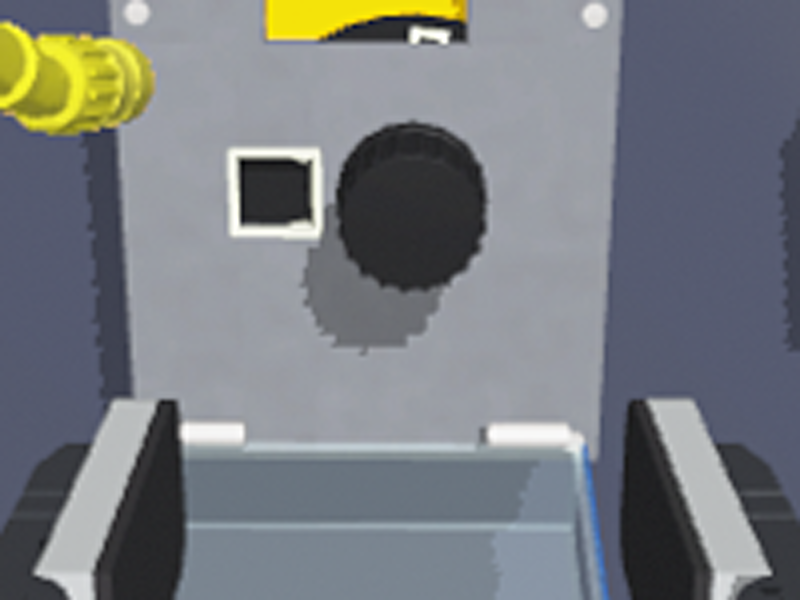

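```bash
python3 - <<'E'
from h import *
L=np.load("last_wrist.npz");c=dict(camera_matrix=L["K"],world_from_camera=L["T"]);cl=cloud(c,L["d"])
f=lambda a,b,z:np.round(onz(c,150+a/4-.4,150+b/4-.4,z)[:2],4).tolist()
print(f(411,219,.071),f(275,193,.045))
m=(cl[...,2]>.066)&(cl[...,2]<.08)&(np.arange(512)[None]>220)&(np.arange(512)[None]<290)&(np.arange(384)[:,None]>170)&(np.arange(384)[:,None]<235)
print(m.sum(),(cl[m].max(0)+cl[m].min(0))/2,cl[m].mean(0),cl[m].max(0)-cl[m].min(0))
for y in (10,0): go([.601,-.146,.11],down(y))
E
```

```text
[0.6015, -0.1389] [0.5656, -0.1407]
1013 [ 0.6017242  -0.14117239  0.06920561] [ 0.60193002 -0.13991527  0.06967233] [0.03677415 0.03800465 0.00628848]
shift [-0.1239, 0.0046, 0.4961] turn [-0.003, -0.002, -0.2167] t 15.0 pos [0.5998, -0.1091, 0.2589] q [-21.4, 27.6, 62.9, 0.0, 89.6, -21.7] F [0.5, 0.7, -0.8] w 0.0513
shift [-0.1239, 0.0046, 0.4961] turn [-0.0031, -0.0018, 0.0055] t 15.0 pos [0.5998, -0.1091, 0.2589] q [-21.4, 27.6, 62.9, 0.0, 89.6, -21.7] F [0.5, 0.7, -0.8] w 0.0513
```

```bash
python3 - <<'E'
from h import *
go([.602,-.140,.12],down(-10));go([.602,-.140,.067],down(-10))
E
```

```text
shift [-0.1038, 0.0079, 0.4628] turn [-0.0033, -0.0015, 0.2277] t 15.0 pos [0.5998, -0.1091, 0.2589] q [-21.4, 27.6, 62.9, 0.0, 89.6, -21.7] F [0.5, 0.7, -0.8] w 0.0513
shift [-0.1041, 0.0084, 0.6395] turn [-0.0033, -0.0015, 0.2277] t 15.0 pos [0.5998, -0.1091, 0.2589] q [-21.4, 27.6, 62.9, 0.0, 89.6, -21.7] F [0.5, 0.7, -0.8] w 0.0513
```

step_arm(
  steps=[0.75,-0.104,0.008,0.1,0,0,0.227,0.75,-0.104,0.008,0.25,0,0,0.227,0.75,-0.104,0.008,0.4,0,0,0.227,0.75,-0.104,0.008,0.463,0,0,0.227,0.75,-0.104,0.008,0.463,0,0,0.227,0.75,-0.104,0.008,0.463,0,0,0.227],
)

```text
time_s: 15.6
position: [0.6032, -0.1391, 0.1222]
tool_rot: [[0.17, 0.985, 0.001], [0.985, -0.17, -0.0], [0.0, 0.001, -1.0]]
ft_force: [0.5, 0.4, 0.5]
grip_width: 0.064
```

```bash
python3 look.py w14; python3 - <<'E'
from h import *
go([.602,-.140,.067],down(-10))
E
```

```text
shift [-0.0025, -0.005, 0.1865] turn [0.003, 0.0006, 0.0038] t 15.7 pos [0.6035, -0.1395, 0.1229] q [-24.0, 34.8, 73.4, 0.0, 71.6, -14.1] F [0.3, -0.6, -0.4] w 0.0643
```

View pics/w14.png

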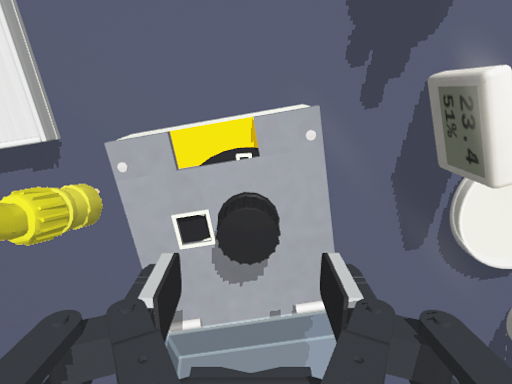

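Knob is lined up between the jaws (knob at 248,228). Descend and grip.

step_arm(
  steps=[0.75,-0.003,-0.005,0.1,0,0,0,0.75,-0.003,-0.005,0.186,0,0,0,0.75,-0.003,-0.005,0.186,0,0,0,0.75,-0.003,-0.005,0.186,0,0,0,0,-0.003,-0.005,0.186,0,0,0,0,-0.003,-0.005,0.186,0,0,0,0,-0.003,-0.005,0.186,0,0,0,0,-0.003,-0.005,0.186,0,0,0],
  grip_force=40,
)

```text
time_s: 16.45
position: [0.6013, -0.1411, 0.0676]
tool_rot: [[0.172, 0.985, 0.002], [0.985, -0.172, -0.001], [-0.001, 0.002, -1.0]]
ft_force: [-2.8, 1.3, 8.3]
grip_width: 0.035
```

step_arm(
  steps=[0,0,0,-0.005,0,0,0.19,0,0,0,-0.005,0,0,0.38,0,0,0,-0.005,0,0,0.57,0,0,0,-0.005,0,0,0.76,0,0,0,-0.005,0,0,0.95,0,0,0,-0.005,0,0,1,0,0,0,-0.005,0,0,1],
)

```text
time_s: 17.15
position: [0.6011, -0.1409, 0.0677]
tool_rot: [[0.818, 0.575, 0.0], [0.575, -0.818, -0.0], [0.0, 0.0, -1.0]]
ft_force: [-0.1, -0.0, -0.2]
grip_width: 0.0347
```

```bash
python3 look.py w15; python3 - <<'E'
from h import *
go([.602,-.140,.067],down(-10))
E
```

```text
shift [0.0043, -0.0007, 0.0024] turn [0.0005, -0.0002, -0.9966] t 17.2 pos [0.6011, -0.1409, 0.0677] q [-24.2, 38.3, 77.0, 0.0, 64.6, 30.7] F [-0.0, 0.6, 0.9] w 0.0346
```

View pics/w15.png

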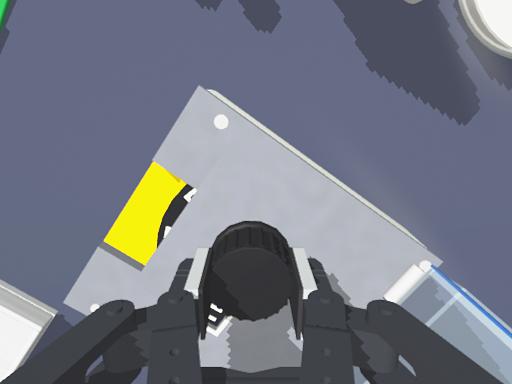

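```bash
python3 - <<'E'
from h import *
L=np.load("last_wrist.npz");p=L["p"][280:350,180:260];p=cv2.resize(p,None,fx=8,fy=8,interpolation=cv2.INTER_CUBIC);M=cv2.getRotationMatrix2D((320,280),0,1);cv2.imwrite("pics/w15c.png",p)
E
python3 look.py s15 scene; python3 look.py t15 top; python3 - <<'E'
from h import *
L=np.load("last_scene.npz");a=cv2.resize(L["p"][195:245,250:310],None,fx=6,fy=6,interpolation=cv2.INTER_CUBIC)
cv2.imwrite("pics/st15.png",a)
E
```

```text
(no output)
```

View pics/w15c.png

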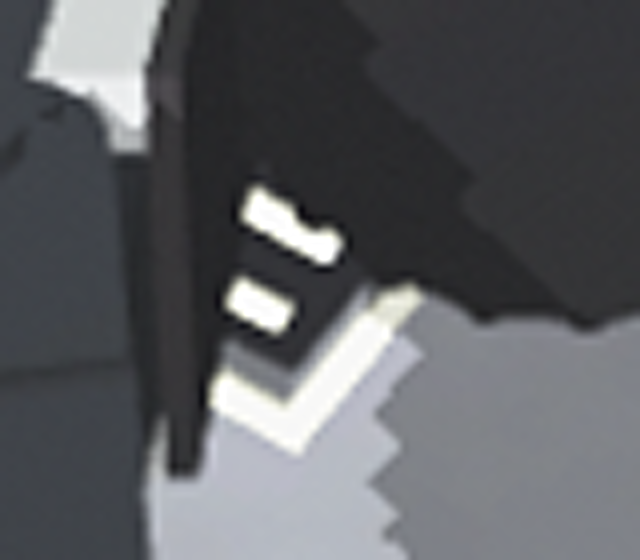

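View pics/st15.png

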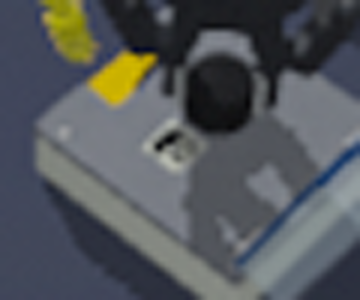

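step_arm(
  steps=[0,0,0,0,0,0,0.19,0,0,0,0,0,0,0.38,0,0,0,0,0,0,0.57,0,0,0,0,0,0,0.76,0,0,0,0,0,0,0.95,0,0,0,0,0,0,1,0,0,0,0,0,0,1],
)

```text
time_s: 18.0
position: [0.601, -0.1406, 0.0677]
tool_rot: [[0.985, -0.171, 0.0], [-0.171, -0.985, 0.0], [0.0, -0.0, -1.0]]
ft_force: [-1.8, 3.3, 4.8]
grip_width: 0.0346
```

```bash
python3 look.py w16; python3 look.py s16 scene; python3 - <<'E'
from h import *
L=np.load("last_scene.npz");a=cv2.resize(L["p"][195:245,250:310],None,fx=8,fy=8,interpolation=cv2.INTER_CUBIC)
cv2.imwrite("pics/st16.png",a)
go([.602,-.140,.067],down(-10))
E
```

```text
shift [0.0029, -0.0025, 0.0022] turn [-0.0003, -0.0005, -1.9955] t 18.1 pos [0.601, -0.1406, 0.0677] q [-24.2, 38.3, 77.0, 0.0, 64.6, 75.6] F [-2.5, 4.0, 5.2] w 0.0346
```

View pics/w16.png

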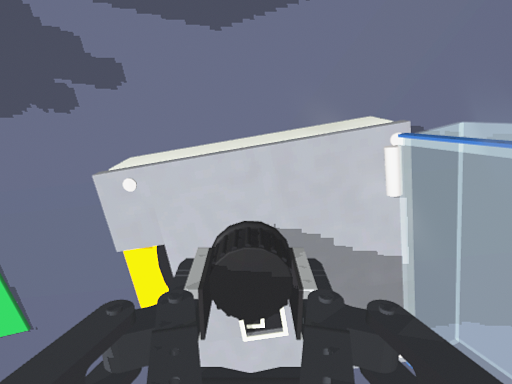

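View pics/st16.png

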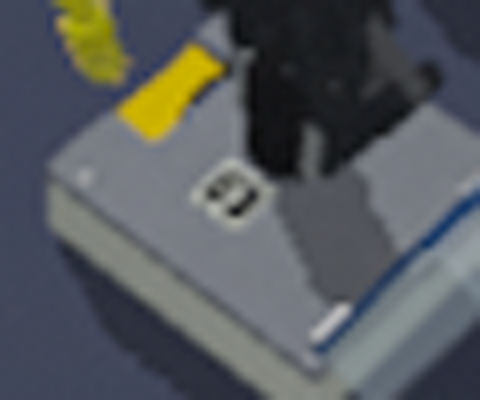

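step_arm(
  steps=[0.75,0,0,0,0,0,0,0.75,0,0,0,0,0,0,0.75,0,0,-0.15,0,0,0,0.75,0,0,-0.3,0,0,0,0.75,-0.1,0,-0.45,0,0,0,0.75,-0.2,0,-0.55,0,0,0,0.75,-0.2,0,-0.55,0,0,0],
)

```text
time_s: 18.8
position: [0.5411, -0.1308, 0.2373]
tool_rot: [[0.985, -0.172, 0.008], [-0.172, -0.985, -0.004], [0.008, 0.003, -1.0]]
ft_force: [0.6, 0.5, -0.3]
grip_width: 0.0642
```

```bash
python3 look.py w17; python3 - <<'E'
from h import *
L=np.load("last_wrist.npz");c=dict(camera_matrix=L["K"],world_from_camera=L["T"])
# rectify: up=+x, left=+y
W=[.5657,-.1405]
s=.045; S=600
src=proj(c,[[W[0]+s,W[1]+s,.045],[W[0]+s,W[1]-s,.045],[W[0]-s,W[1]-s,.045],[W[0]-s,W[1]+s,.045]]).astype('f4')
M=cv2.getPerspectiveTransform(src,np.float32([[0,0],[S,0],[S,S],[0,S]]));cv2.imwrite("pics/w17r.png",cv2.warpPerspective(L["p"],M,(S,S),flags=cv2.INTER_CUBIC))
go([.602,-.140,.067],down(-10))
E
```

```text
shift [0.2002, -0.0056, 0.5599] turn [0.0068, -0.0034, -1.9979] t 18.9 pos [0.5417, -0.1309, 0.2347] q [-25.7, 23.0, 74.8, -0.0, 81.9, 74.2] F [-0.0, -0.4, -0.6] w 0.0638
```

View pics/w17r.png

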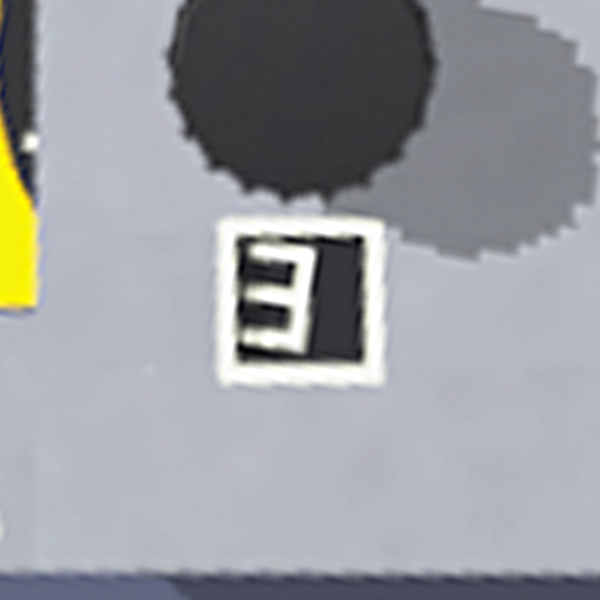

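step_arm(
  steps=[0.75,0.2,0,0,0,0,-0.2,0.75,0.2,0,0,0,0,-0.4,0.75,0.2,0,0.1,0,0,-0.6,0.75,0.2,0,0.2,0,0,-0.8,0.75,0.2,0,0.2,0,0,-1,0.75,0.2,0,0.2,0,0,-1],
)

```text
time_s: 19.45
position: [0.601, -0.141, 0.169]
tool_rot: [[0.815, 0.579, -0.004], [0.579, -0.815, 0.002], [-0.002, -0.004, -1.0]]
ft_force: [-0.4, -0.4, 0.2]
grip_width: 0.0641
```

step_arm(
  steps=[0.75,0,0,0,0,0,-0.2,0.75,0,0,0,0,0,-0.4,0.75,0,0,0,0,0,-0.6,0.75,0,0,0,0,0,-0.8,0.75,0,0,0,0,0,-1,0.75,0,0,0,0,0,-1,0.75,0,0,0,0,0,-1],
)

```text
time_s: 20.15
position: [0.6013, -0.1411, 0.1703]
tool_rot: [[0.172, 0.985, -0.002], [0.985, -0.172, 0.001], [0.0, -0.002, -1.0]]
ft_force: [-0.5, 0.4, -0.1]
grip_width: 0.0641
```

```bash
python3 - <<'E'
from h import *
imaging.get_image("wrist");go([.6015,-.1405,.0685],down(-10))
E
```

```text
shift [0.0019, 0.0013, 0.3403] turn [-0.0024, -0.0005, 0.0008] t 20.2 pos [0.6012, -0.1411, 0.1706] q [-24.2, 32.1, 70.0, -0.0, 78.0, -14.2] F [0.2, -0.3, 1.0] w 0.0641
```

step_arm(
  steps=[0.75,0,0,0.15,0,0,0,0.75,0,0,0.28,0,0,0,0.75,0,0,0.335,0,0,0,0.75,0,0,0.335,0,0,0,0,0,0,0.335,0,0,0,0,0,0,0.335,0,0,0,0,0,0,0.335,0,0,0,0,0,0,0.335,0,0,0],
)

```text
time_s: 21.0
position: [0.6014, -0.1412, 0.0732]
tool_rot: [[0.172, 0.985, 0.002], [0.985, -0.172, -0.001], [-0.001, 0.002, -1.0]]
ft_force: [-2.1, 0.8, 6.6]
grip_width: 0.0341
```

step_arm(
  steps=[0,0,0,0,0,0,0.19,0,0,0,0,0,0,0.38,0,0,0,0,0,0,0.57,0,0,0,0,0,0,0.76,0,0,0,0,0,0,0.95,0,0,0,0,0,0,1,0,0,0,0,0,0,1],
)

```text
time_s: 21.7
position: [0.601, -0.141, 0.0732]
tool_rot: [[0.819, 0.574, 0.001], [0.574, -0.819, -0.001], [0.0, 0.001, -1.0]]
ft_force: [-4.1, 0.8, 7.5]
grip_width: 0.0344
```

step_arm(
  steps=[0,0,0,0,0,0,0.19,0,0,0,0,0,0,0.38,0,0,0,0,0,0,0.57,0,0,0,0,0,0,0.76,0,0,0,0,0,0,0.95,0,0,0,0,0,0,1,0,0,0,0,0,0,1],
)

```text
time_s: 22.4
position: [0.601, -0.1406, 0.0732]
tool_rot: [[0.985, -0.173, 0.001], [-0.173, -0.985, -0.0], [0.001, -0.0, -1.0]]
ft_force: [-4.7, 2.9, 7.5]
grip_width: 0.0344
```

step_arm(
  steps=[0,0,0,0,0,0,0.15,0,0,0,0,0,0,0.24,0,0,0,0,0,0,0.24,0,0,0,0,0,0,0.24],
)

```text
time_s: 22.8
position: [0.601, -0.1405, 0.0732]
tool_rot: [[0.935, -0.354, 0.001], [-0.354, -0.935, 0.0], [0.001, -0.0, -1.0]]
ft_force: [-4.8, 4.0, 7.7]
grip_width: 0.0341
```

```bash
python3 look.py s18 scene; python3 - <<'E'
from h import *
L=np.load("last_scene.npz");a=cv2.resize(L["p"][195:245,250:310],None,fx=8,fy=8,interpolation=cv2.INTER_CUBIC)
cv2.imwrite("pics/st18.png",a)
go([.602,-.140,.067],down(-111))
E
```

```text
shift [0.0026, -0.0027, 0.0207] turn [-0.0005, -0.0009, 0.0065] t 22.9 pos [0.601, -0.1405, 0.0732] q [-24.1, 37.9, 76.8, 0.0, 65.3, 86.6] F [-5.3, 3.3, 8.5] w 0.0344
```

View pics/st18.png

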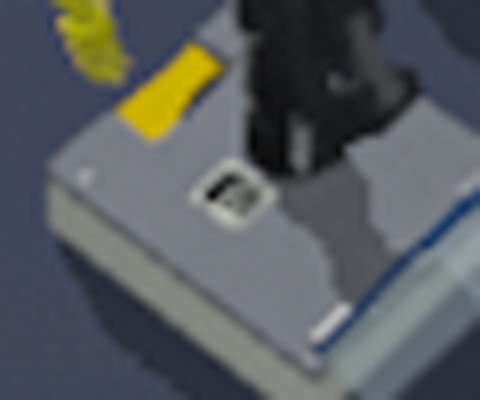

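step_arm(
  steps=[0.75,0,0,0,0,0,0,0.75,0,0,0,0,0,0,0.75,0,0,-0.15,0,0,0,0.75,0,0,-0.3,0,0,0,0.75,-0.1,0,-0.45,0,0,0,0.75,-0.2,0,-0.55,0,0,0,0.75,-0.2,0,-0.55,0,0,0],
)

```text
time_s: 23.55
position: [0.5441, -0.1192, 0.2421]
tool_rot: [[0.935, -0.353, 0.008], [-0.353, -0.936, -0.004], [0.009, 0.001, -1.0]]
ft_force: [0.8, 0.5, 0.0]
grip_width: 0.0641
```

```bash
cat > rect.py <<'E'
from h import *
import sys
L=np.load("last_wrist.npz");c=dict(camera_matrix=L["K"],world_from_camera=L["T"])
W=[.5657,-.1405];s=.045; S=600
src=proj(c,[[W[0]+s,W[1]+s,.045],[W[0]+s,W[1]-s,.045],[W[0]-s,W[1]-s,.045],[W[0]-s,W[1]+s,.045]]).astype('f4')
M=cv2.getPerspectiveTransform(src,np.float32([[0,0],[S,0],[S,S],[0,S]]));cv2.imwrite(f"pics/{sys.argv[1]}.png",cv2.warpPerspective(L["p"],M,(S,S),flags=cv2.INTER_CUBIC))
go([.602,-.140,.067],down(-111))
E
python3 look.py w19; python3 rect.py w19r
```

```text
shift [0.1994, -0.004, 0.5759] turn [0.0004, -0.0071, 0.0065] t 23.6 pos [0.5447, -0.1196, 0.2394] q [-24.5, 22.8, 74.2, 0.0, 82.6, 86.2] F [1.5, 0.4, -1.0] w 0.064
```

View pics/w19r.png

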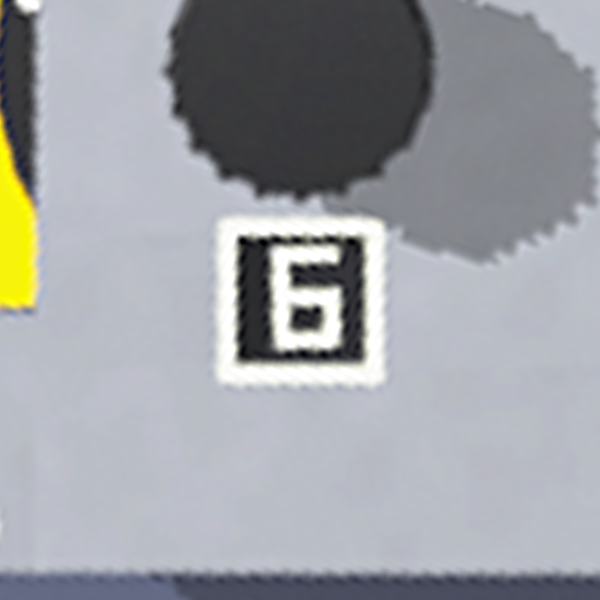

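```bash
python3 - <<'E'
from h import *
go([.61,-.12,.30],down(-90));go([.61,-.365,.30],down(-90))
E
```

```text
shift [0.2051, -0.0755, -0.2008] turn [0.0017, -0.0069, -0.4602] t 23.6 pos [0.5447, -0.1196, 0.2394] q [-24.5, 22.8, 74.2, 0.0, 82.6, 86.2] F [1.5, 0.4, -1.0] w 0.064
shift [0.4939, 0.6884, -0.1989] turn [0.0017, -0.0069, -0.4602] t 23.6 pos [0.5447, -0.1196, 0.2394] q [-24.5, 22.8, 74.2, 0.0, 82.6, 86.2] F [1.5, 0.4, -1.0] w 0.064
```

step_arm(
  steps=[0,0.2,-0.08,-0.2,0,0,-0.2,0,0.2,-0.08,-0.2,0,0,-0.46,0,0.3,0.2,-0.2,0,0,-0.46,0,0.4,0.5,-0.2,0,0,-0.46,0,0.49,0.69,-0.2,0,0,-0.46,0,0.49,0.69,-0.2,0,0,-0.46,0,0.49,0.69,-0.2,0,0,-0.46,0,0.49,0.69,-0.2,0,0,-0.46,0,0.49,0.69,-0.2,0,0,-0.46],
)

```text
time_s: 24.5
position: [0.6092, -0.3667, 0.2941]
tool_rot: [[1.0, -0.002, -0.002], [-0.002, -1.0, 0.002], [-0.002, -0.002, -1.0]]
ft_force: [-0.3, -0.0, -0.3]
grip_width: -0.0001
```

```bash
python3 look.py w20; python3 - <<'E'
from h import *
go([.61,-.365,.155],down(-90));go([.61,-.15,.155],down(-90))
E
```

```text
shift [0.0023, -0.0006, 0.4669] turn [-0.0019, 0.0017, -0.0005] t 24.6 pos [0.6095, -0.3654, 0.2951] q [-40.5, 38.7, 37.0, 0.0, 104.3, 49.6] F [-0.2, -0.2, -0.3] w 0.0
shift [0.002, -0.7173, 0.4679] turn [-0.0019, 0.0017, -0.0005] t 24.6 pos [0.6095, -0.3654, 0.2951] q [-40.5, 38.7, 37.0, 0.0, 104.3, 49.6] F [-0.2, -0.2, -0.3] w 0.0
```

View pics/w20.png

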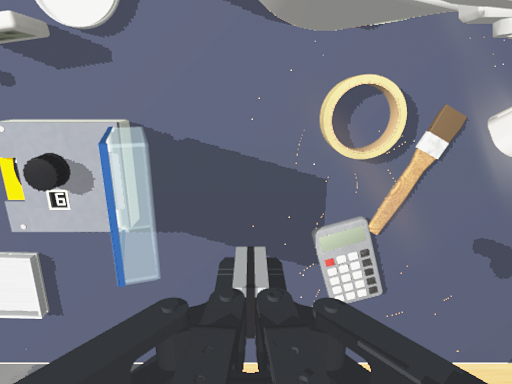

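step_arm(
  steps=[0,0,0,0.16,0,0,0,0,0,0,0.32,0,0,0,0,0,0,0.468,0,0,0,0,0,0,0.468,0,0,0,0,0,-0.1,0.468,0,0,0,0,0,-0.2,0.468,0,0,0,0,0,-0.28,0.468,0,0,0,0,0,-0.34,0.468,0,0,0,0,0,-0.4,0.468,0,0,0],
)

```text
time_s: 25.45
position: [0.6102, -0.2447, 0.159]
tool_rot: [[1.0, 0.0, 0.004], [0.0, -1.0, -0.003], [0.004, 0.003, -1.0]]
ft_force: [0.0, -2.6, 9.1]
grip_width: 0.0001
```

```bash
python3 look.py s21 scene; python3 - <<'E'
from h import *
L=np.load("last_scene.npz");crop(L["p"],210,130,370,250,5,"pics/s21c.png")
go([.61,-.15,.155],down(-90))
E
```

```text
shift [-0.0005, -0.3069, 0.0131] turn [0.0021, -0.0047, 0.0027] t 25.5 pos [0.6103, -0.2421, 0.1591] q [-32.0, 36.3, 63.9, 0.0, 79.6, 57.9] F [-0.2, 1.2, 4.5] w 0.0
```

View pics/s21c.png

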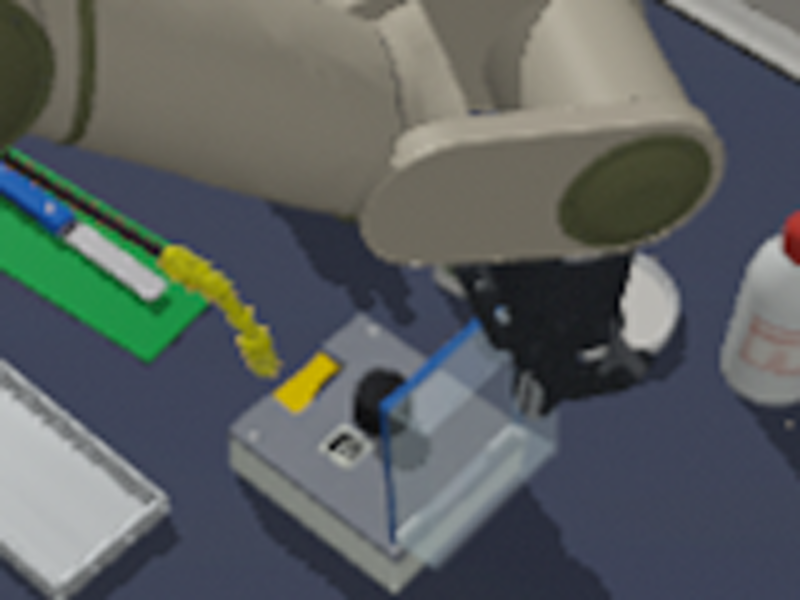

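step_arm(
  steps=[0,0,-0.05,0,0,0,0,0,0,-0.1,0,0,0,0,0,0,-0.15,0,0,0,0,0,0,-0.2,0,0,0,0,0,0,-0.25,0,0,0,0,0,0,-0.28,0,0,0,0,0,0,-0.28,0,0,0,0],
)

```text
time_s: 26.2
position: [0.6093, -0.1599, 0.1562]
tool_rot: [[1.0, 0.001, -0.0], [0.001, -1.0, 0.0], [-0.0, -0.0, -1.0]]
ft_force: [0.3, -0.2, -0.2]
grip_width: 0.0004
```

```bash
python3 look.py s22 scene; python3 - <<'E'
from h import *
L=np.load("last_scene.npz");crop(L["p"],210,130,370,250,5,"pics/s22c.png")
go([.61,-.115,.10],down(-90))
E
```

```text
shift [0.0025, -0.1526, 0.1875] turn [-0.0001, 0.0002, 0.0009] t 26.2 pos [0.6093, -0.1608, 0.1562] q [-25.5, 34.0, 68.9, -0.0, 77.1, 64.4] F [0.0, 0.3, -0.4] w -0.0002
```

View pics/s22c.png

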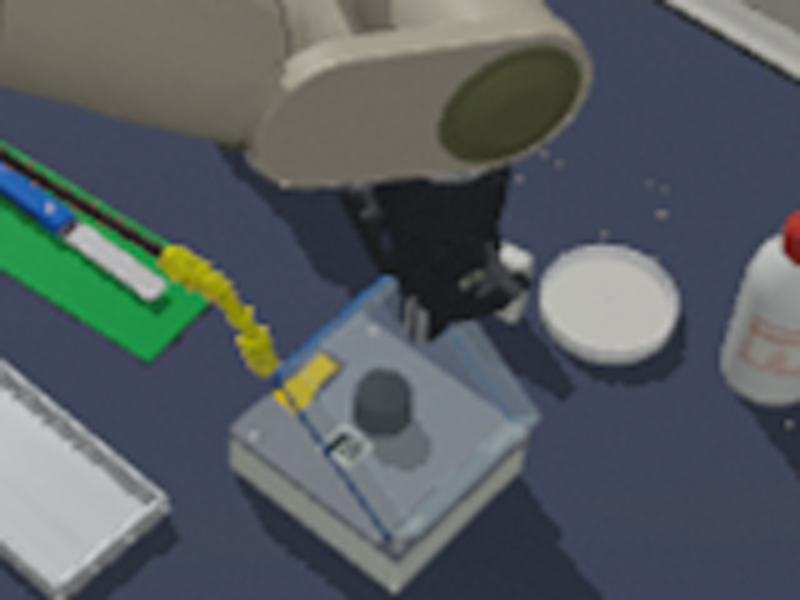

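step_arm(
  steps=[0,0,-0.04,0.03,0,0,0,0,0,-0.09,0.06,0,0,0,0,0,-0.13,0.09,0,0,0,0,0,-0.15,0.12,0,0,0,0,0,-0.15,0.15,0,0,0,0,0,-0.15,0.17,0,0,0,0,0,-0.15,0.185,0,0,0,0,0,-0.15,0.19,0,0,0],
)

```text
time_s: 27.05
position: [0.6092, -0.1167, 0.099]
tool_rot: [[1.0, -0.001, -0.0], [-0.001, -1.0, 0.0], [-0.0, -0.0, -1.0]]
ft_force: [-3.4, 0.9, 7.8]
grip_width: -0.0002
```

```bash
python3 look.py s23 scene; python3 - <<'E'
from h import *
L=np.load("last_scene.npz");crop(L["p"],210,130,370,250,5,"pics/s23c.png")
go([.61,-.115,.10],down(-90))
E
```

```text
shift [0.0027, -0.0057, -0.0027] turn [0.0001, 0.0002, -0.0009] t 27.1 pos [0.6092, -0.1167, 0.0992] q [-21.8, 36.4, 74.7, -0.0, 68.9, 68.3] F [-0.1, 0.5, 0.5] w 0.0002
```

View pics/s23c.png

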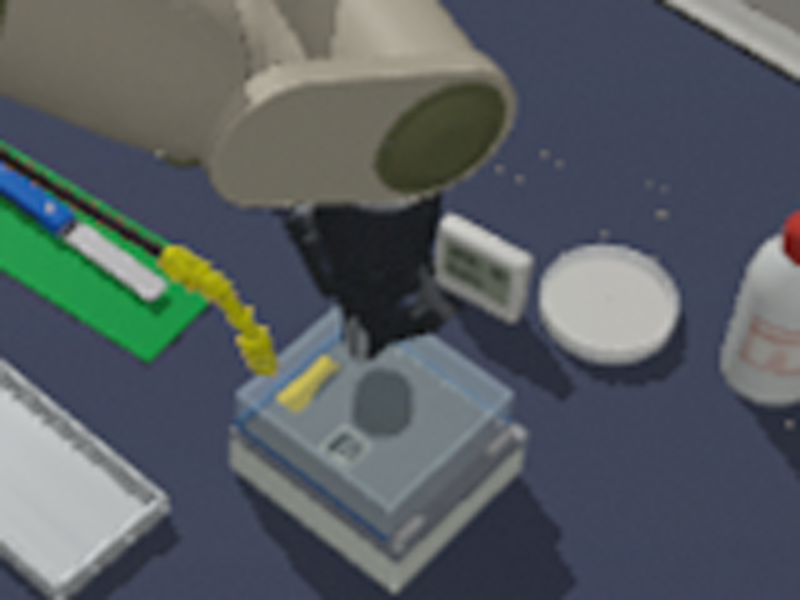

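step_arm(
  steps=[0,0,0,0.006,0,0,0,0,0,0,0.012,0,0,0,0,0,0,0.012,0,0,0],
)

```text
time_s: 27.4
position: [0.6095, -0.1167, 0.0987]
tool_rot: [[1.0, -0.0, 0.003], [-0.0, -1.0, -0.002], [0.003, 0.002, -1.0]]
ft_force: [-7.7, 2.3, 20.4]
grip_width: -0.0001
```

```bash
python3 - <<'E'
from h import *
go([.61,-.117,.22]);go([.54,.113,.22],down(-90))
E
```

```text
shift [0.0027, 0.0015, -0.4043] turn [0.0, 0.0, 0.0] t 27.4 pos [0.6095, -0.1167, 0.0987] q [-21.7, 36.4, 74.8, -0.0, 68.6, 68.3] F [-7.7, 2.3, 20.4] w -0.0001
shift [-0.2308, -0.7651, -0.4061] turn [0.0019, -0.0032, -0.0003] t 27.4 pos [0.6095, -0.1167, 0.0987] q [-21.7, 36.4, 74.8, -0.0, 68.6, 68.3] F [-7.7, 2.3, 20.4] w -0.0001
```

step_arm(
  steps=[0,0,0,-0.15,0,0,0,0,0,0,-0.3,0,0,0,0,0,0,-0.4,0,0,0,0,0,-0.3,-0.4,0,0,0,0,0,-0.5,-0.4,0,0,0,0,-0.1,-0.76,-0.4,0,0,0,0,-0.23,-0.76,-0.4,0,0,0,0,-0.23,-0.76,-0.4,0,0,0,0,-0.23,-0.76,-0.4,0,0,0],
)

```text
time_s: 28.3
position: [0.5374, 0.1155, 0.2163]
tool_rot: [[1.0, 0.005, -0.0], [0.005, -1.0, 0.001], [-0.0, -0.001, -1.0]]
ft_force: [-0.1, -0.1, 0.3]
grip_width: -0.0003
```

```bash
python3 look.py t24 top; python3 - <<'E'
from h import *
L=np.load("last_top.npz");crop(L["p"],70,130,330,290,3,"pics/t24c.png")
go([.54,.113,.22],down(-90))
E
```

```text
shift [0.0027, 0.0016, -0.0123] turn [-0.0, -0.0012, 0.0039] t 28.4 pos [0.5392, 0.1135, 0.2163] q [-0.4, 23.3, 77.4, 0.0, 79.2, 89.4] F [0.6, -0.4, 0.4] w -0.0004
```

View pics/t24c.png

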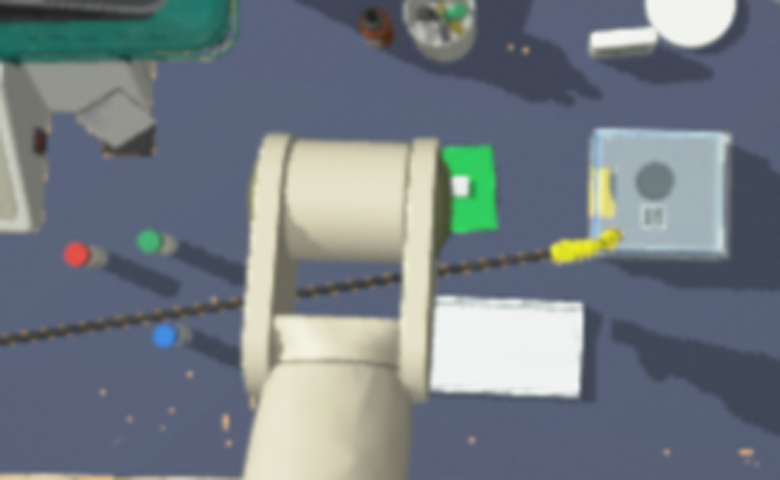

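step_arm(
  steps=[0,-0.05,0,0,0,0,0,0,-0.1,0,0,0,0,0,0,-0.12,0,0,0,0,0,0,-0.14,0,0,0,0,0,0,-0.15,0,0,0,0,0],
)

```text
time_s: 28.85
position: [0.4955, 0.1112, 0.2157]
tool_rot: [[1.0, -0.001, 0.0], [-0.001, -1.0, -0.0], [0.0, 0.0, -1.0]]
ft_force: [0.2, 0.0, 0.7]
grip_width: -0.0001
```

step_arm(
  steps=[0,-0.012,0,0,0,0,0,0,-0.024,0,0,0,0,0,0,-0.036,0,0,0,0,0],
)

```text
time_s: 29.15
position: [0.4844, 0.1116, 0.2156]
tool_rot: [[1.0, -0.0, 0.0], [-0.0, -1.0, 0.0], [0.0, -0.0, -1.0]]
ft_force: [0.1, 0.1, 0.4]
grip_width: 0.0002
```

```bash
python3 look.py w25; python3 look.py t25 top; python3 - <<'E'
from h import *
L=np.load("last_top.npz");crop(L["p"],130,150,290,270,5,"pics/t25c.png")
go([.54,.113,.22],down(-90))
E
```

```text
shift [0.186, -0.0043, -0.0145] turn [-0.0, 0.0001, -0.0002] t 29.2 pos [0.4842, 0.1117, 0.2157] q [-0.7, 18.1, 85.8, 0.0, 76.1, 89.3] F [-0.5, 0.9, 0.2] w -0.0002
```

View pics/w25.png

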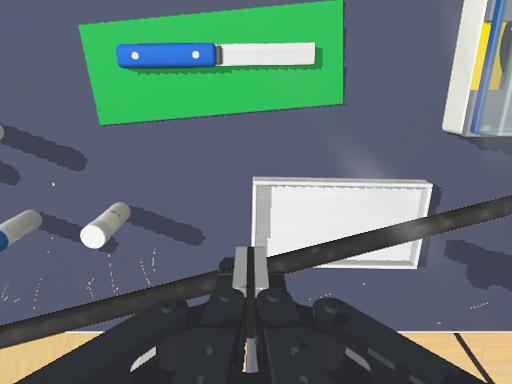

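View pics/t25c.png

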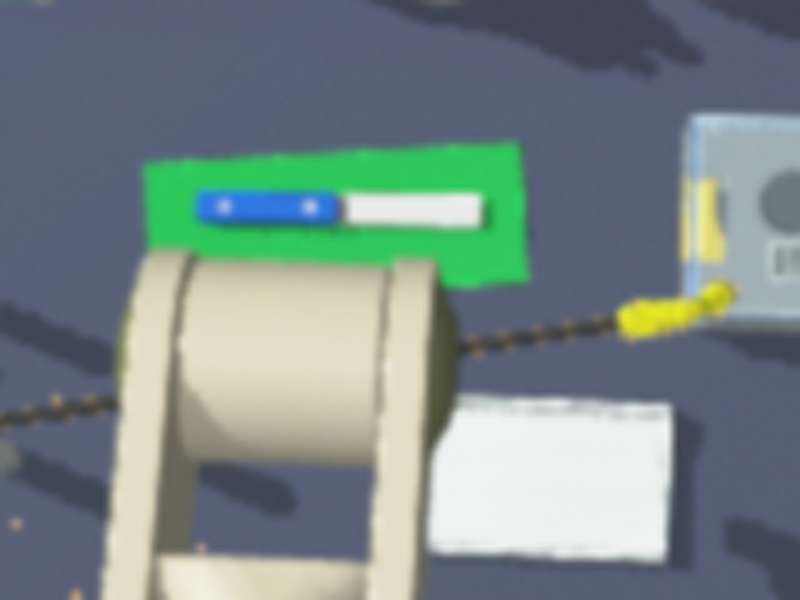

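```bash
python3 - <<'E'
from h import *
L=np.load("last_wrist.npz");c=dict(camera_matrix=L["K"],world_from_camera=L["T"]);cl=cloud(c,L["d"])
for u,v in [(300,258),(330,250),(400,232),(205,287),(150,301),(60,322)]: print(u,v,np.round(cl[v,u],3))
E
```

```text
300 258 [0.497 0.091 0.216]
330 250 [0.499 0.078 0.211]
400 232 [0.505 0.047 0.206]
205 287 [0.487 0.13  0.222]
150 301 [0.483 0.152 0.225]
60 322 [0.478 0.185 0.231]
```

```bash
python3 - <<'E'
from h import *
go([.47,.22,.28],down(-45))
E
```

```text
shift [-0.0474, -0.3609, -0.2145] turn [-0.0001, 0.0001, -1.0002] t 29.2 pos [0.4842, 0.1117, 0.2157] q [-0.7, 18.1, 85.8, 0.0, 76.1, 89.3] F [-0.5, 0.9, 0.2] w -0.0002
```

step_arm(
  steps=[0.5,-0.05,-0.1,-0.2,0,0,-0.2,0.5,-0.05,-0.36,-0.2,0,0,-0.4,0.5,-0.05,-0.36,-0.2,0,0,-0.6,0.5,-0.05,-0.36,-0.2,0,0,-0.8,0.5,-0.05,-0.36,-0.2,0,0,-1,0.5,-0.05,-0.36,-0.2,0,0,-1],
)

```text
time_s: 29.85
position: [0.4695, 0.2201, 0.2756]
tool_rot: [[0.703, 0.711, 0.0], [0.711, -0.703, -0.0], [0.0, 0.0, -1.0]]
ft_force: [0.2, 0.9, -0.0]
grip_width: 0.0427
```

```bash
python3 - <<'E'
from h import *
go([.47,.28,.28],down(0))
E
```

```text
shift [0.1431, -0.1392, -0.0147] turn [0.0001, 0.0, -0.9932] t 29.9 pos [0.4695, 0.2201, 0.2756] q [12.0, 17.5, 76.3, -0.0, 86.2, 56.7] F [0.2, 0.9, -0.0] w 0.0427
```

step_arm(
  steps=[0.5,0.14,-0.14,-0.015,0,0,-0.2,0.5,0.14,-0.14,-0.015,0,0,-0.4,0.5,0.14,-0.14,-0.015,0,0,-0.6,0.5,0.14,-0.14,-0.015,0,0,-0.8,0.5,0.14,-0.14,-0.015,0,0,-1,0.5,0.14,-0.14,-0.015,0,0,-1,0.5,0.14,-0.14,-0.015,0,0,-1],
)

```text
time_s: 30.55
position: [0.4696, 0.2791, 0.2801]
tool_rot: [[0.0, 1.0, -0.0], [1.0, -0.0, 0.0], [0.0, -0.0, -1.0]]
ft_force: [0.2, -0.4, -0.1]
grip_width: 0.0429
```

```bash
python3 look.py w26; python3 - <<'E'
from h import *
L=np.load("last_wrist.npz");c=dict(camera_matrix=L["K"],world_from_camera=L["T"]);cl=cloud(c,L["d"])
m=(cl[...,2]>.060)&(cl[...,2]<.08)
m&=(cl[...,0]<.60)&(cl[...,1]>.15)
n,lab,st,ce=cv2.connectedComponentsWithStats(m.astype('u1'))
for i in range(1,n):
    if st[i,4]>60:
        P=cl[lab==i];Q=P[P[:,2]>.065];print(st[i],np.round((Q.max(0)+Q.min(0))/2,4),np.round(np.median(Q,0),4),L["p"][lab==i].mean(0))
E
```

```text
[284   0  22   8 128] [0.5096 0.4316 0.0675] [0.5097 0.4318 0.0681] [ 63.3046875  68.875     176.671875 ]
[296  66  25  25 484] [0.5252 0.3683 0.0682] [0.5249 0.3683 0.0684] [123.08057851 179.61363636  83.52272727]
[199  89  24  24 448] [0.4311 0.3478 0.068 ] [0.4313 0.3484 0.0684] [224.41741071 145.42410714  74.60714286]
[  0 173  31  66 894] [0.2167 0.2393 0.0725] [0.2242 0.2442 0.0726] [189.07718121 190.20357942 190.80536913]
[221 185  12  21 168] [0.4449 0.2517 0.0679] [0.4453 0.2529 0.0684] [241.79166667 243.10714286 243.44642857]
```

View pics/w26.png

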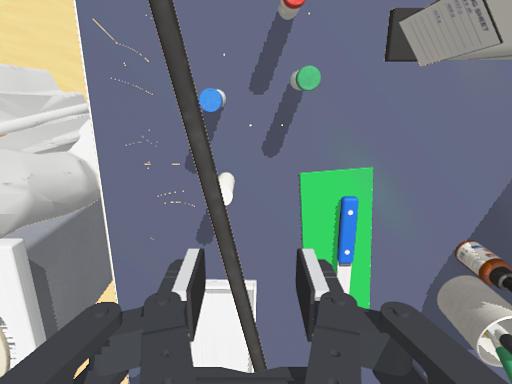

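```bash
python3 - <<'E'
from h import *
L=np.load("last_wrist.npz");c=dict(camera_matrix=L["K"],world_from_camera=L["T"]);cl=cloud(c,L["d"])
P=cl[180:210,215:235].reshape(-1,3);P=P[(P[:,2]>.065)&(P[:,2]<.075)];print(P.min(0),P.max(0))
go([.44,.252,.13],down(0))
E
```

```text
[0.43918644 0.24140705 0.06539528] [0.45062024 0.26196605 0.07044988]
shift [-0.0906, -0.0985, 0.5003] turn [-0.0, -0.0, -0.0016] t 30.6 pos [0.4696, 0.2791, 0.2801] q [18.3, 20.3, 71.5, 0.0, 88.3, 18.4] F [-0.1, 0.3, 0.3] w 0.0423
```

step_arm(
  steps=[0.6,-0.09,-0.1,0.15,0,0,0,0.6,-0.09,-0.1,0.3,0,0,0,0.6,-0.09,-0.1,0.45,0,0,0,0.6,-0.09,-0.1,0.5,0,0,0,0.6,-0.09,-0.1,0.5,0,0,0],
)

```text
time_s: 31.1
position: [0.4386, 0.2517, 0.1281]
tool_rot: [[0.002, 1.0, -0.005], [1.0, -0.002, -0.001], [-0.001, -0.005, -1.0]]
ft_force: [0.3, -0.2, 0.6]
grip_width: 0.0511
```

```bash
python3 look.py w27; python3 - <<'E'
from h import *
L=np.load("last_wrist.npz");c=dict(camera_matrix=L["K"],world_from_camera=L["T"]);cl=cloud(c,L["d"])
m=(cl[...,2]>.066)&(cl[...,2]<.074)&(abs(cl[...,0]-.44)<.03)&(abs(cl[...,1]-.252)<.03);P=cl[m];print(m.sum(),P.min(0),P.max(0),(P.min(0)+P.max(0))/2)
go([.44,.252,.045],down(0))
E
```

```text
1038 [0.42897338 0.24033218 0.06611553] [0.45055035 0.26246204 0.07059397] [0.43976186 0.25139711 0.06835475]
shift [-0.0001, 0.0018, 0.2829] turn [-0.0015, 0.0005, -0.0014] t 31.1 pos [0.4396, 0.2521, 0.1299] q [16.4, 24.7, 91.6, -0.0, 63.8, 16.5] F [0.1, 0.1, 0.3] w 0.0513
```

View pics/w27.png

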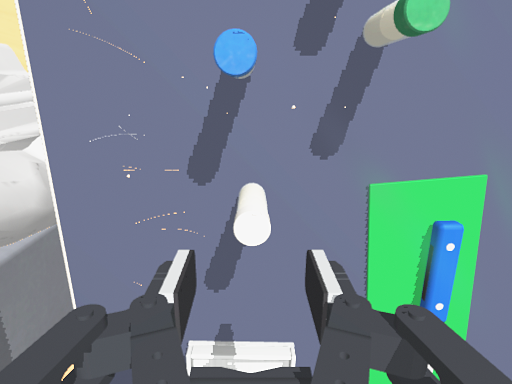

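step_arm(
  steps=[0.6,0,0.001,0.12,0,0,0,0.6,0,0.001,0.24,0,0,0,0.6,0,0.001,0.283,0,0,0,0.6,0,0.001,0.283,0,0,0,0,0,0.001,0.283,0,0,0,0,0,0.001,0.283,0,0,0,0,0,0.001,0.283,0,0,0,0,0,0.001,0.283,0,0,0,0,0,0.001,0.15,0,0,0,0,0,0.001,0,0,0,0],
  grip_force=30,
)

```text
time_s: 32.15
position: [0.4393, 0.2519, 0.1309]
tool_rot: [[0.0, 1.0, -0.002], [1.0, -0.0, -0.001], [-0.001, -0.002, -1.0]]
ft_force: [1.1, 0.1, 0.3]
grip_width: 0.0215
```

```bash
python3 look.py w28; python3 - <<'E'
from h import *
go([.4265,-.041,.13],down(0));go([.4265,-.041,.05],down(0))
E
```

```text
shift [-0.9801, -0.0528, 0.0249] turn [0.0134, -0.0039, 0.0001] t 32.2 pos [0.4422, 0.253, 0.1385] q [16.4, 24.0, 91.0, -0.0, 64.4, 16.4] F [2.7, 2.2, 6.7] w 0.0212
shift [-0.9809, -0.0556, 0.2915] turn [0.0134, -0.0039, 0.0001] t 32.2 pos [0.4422, 0.253, 0.1385] q [16.4, 24.0, 91.0, -0.0, 64.4, 16.4] F [2.7, 2.2, 6.7] w 0.0212
```

View pics/w28.png

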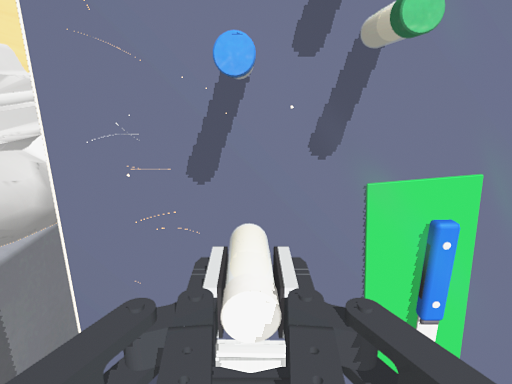

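step_arm(
  steps=[0,-0.12,-0.043,0,0,0,0,0,-0.28,-0.043,0,0,0,0,0,-0.44,-0.043,0,0,0,0,0,-0.6,-0.043,0,0,0,0,0,-0.76,-0.043,0,0,0,0,0,-0.9,-0.043,0,0,0,0,0,-0.977,-0.043,0,0,0,0,0,-0.977,-0.043,0.08,0,0,0,0,-0.977,-0.043,0.16,0,0,0,0,-0.977,-0.043,0.16,0,0,0],
)

```text
time_s: 33.2
position: [0.4258, -0.0409, 0.0808]
tool_rot: [[0.001, 1.0, -0.003], [1.0, -0.001, 0.001], [0.001, -0.003, -1.0]]
ft_force: [-0.5, -0.1, 0.5]
grip_width: 0.0212
```

```bash
python3 look.py w29; python3 - <<'E'
from h import *
go([.4265,-.041,.05],down(0))
E
```

```text
shift [-0.0002, 0.0001, 0.1067] turn [-0.0021, -0.0008, -0.0004] t 33.2 pos [0.4265, -0.0409, 0.082] q [-21.4, 22.8, 106.8, -0.0, 50.5, -21.4] F [0.5, 0.2, 0.8] w 0.0212
```

View pics/w29.png

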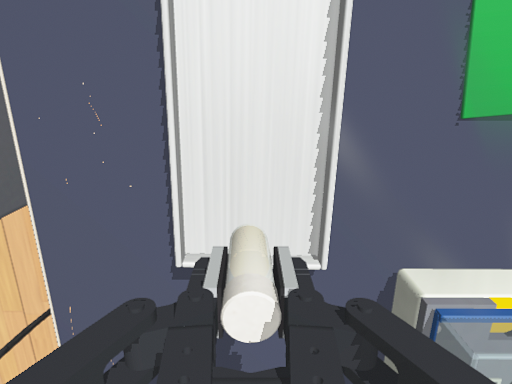

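```bash
python3 - <<'E'
from h import *
L=np.load("last_wrist.npz");c=dict(camera_matrix=L["K"],world_from_camera=L["T"]);cl=cloud(c,L["d"])
for q in [(178,265),(325,268),(172,150),(340,150),(165,20),(350,20)]: print(q,np.round(onz(c,*q,.018),4))
print(proj(c,[[.4265,-.041,.004],[.4265,-.041,.037]]))
E
```

```text
(178, 265) [ 0.3806 -0.0668  0.018 ]
(325, 268) [ 0.4729 -0.0688  0.018 ]
(172, 150) [0.3821 0.0057 0.018 ]
(340, 150) [0.4764 0.0056 0.018 ]
(165, 20) [0.3833 0.0712 0.018 ]
(350, 20) [0.4761 0.071  0.018 ]
[[251.11967021 218.5736315 ]
 [250.99614774 240.38952119]]
```

step_arm(
  steps=[0,0,0,0.05,0,0,0,0,0,0,0.09,0,0,0,0,0,0,0.102,0,0,0,0,0,0,0.102,0,0,0],
)

```text
time_s: 33.65
position: [0.4273, -0.041, 0.0522]
tool_rot: [[-0.0, 1.0, 0.001], [1.0, 0.0, -0.0], [-0.0, 0.001, -1.0]]
ft_force: [-0.1, -0.0, 0.6]
grip_width: 0.021
```

step_arm(
  steps=[0,0,0,0.006,0,0,0,0,0,0,0.006,0,0,0,0.45,0,0,0.006,0,0,0,0.45,0,0,0.006,0,0,0,0.45,0,0,-0.1,0,0,0,0.45,0,0,-0.25,0,0,0,0.6,0,0,-0.35,0,0,0,0.6,0,0,-0.35,0,0,0],
)

```text
time_s: 34.45
position: [0.4284, -0.0415, 0.1601]
tool_rot: [[-0.0, 1.0, 0.007], [1.0, 0.0, -0.003], [-0.003, 0.007, -1.0]]
ft_force: [0.4, 0.8, -0.1]
grip_width: 0.0514
```

```bash
python3 look.py w30; python3 - <<'E'
from h import *
go([.4312,.348,.15],down(0))
E
```

```text
shift [1.2973, 0.0123, 0.0247] turn [0.0049, 0.0019, -0.0001] t 34.5 pos [0.4274, -0.0412, 0.158] q [-21.4, 15.6, 101.0, -0.0, 63.2, -21.4] F [0.2, -0.9, -0.7] w 0.0514
```

View pics/w30.png

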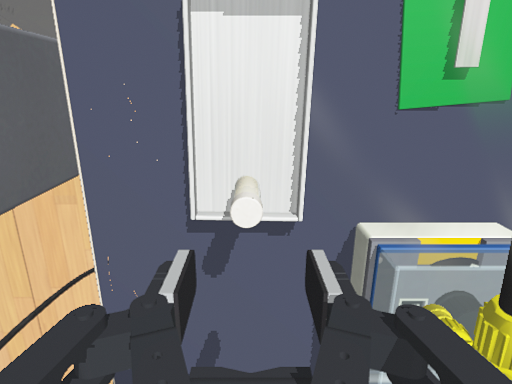

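step_arm(
  steps=[0.6,0.16,0.01,0,0,0,0,0.6,0.32,0.01,0,0,0,0,0.6,0.48,0.01,0,0,0,0,0.6,0.64,0.01,0,0,0,0,0.6,0.8,0.01,0,0,0,0,0.6,1,0.01,0,0,0,0,0.6,1,0.01,0,0,0,0,0.6,1,0.01,0,0,0,0],
)

```text
time_s: 35.3
position: [0.4292, 0.26, 0.1552]
tool_rot: [[-0.003, 1.0, -0.002], [1.0, 0.003, -0.001], [-0.001, -0.002, -1.0]]
ft_force: [0.4, -1.0, -0.2]
grip_width: 0.0512
```

step_arm(
  steps=[0.6,0.1,0,0,0,0,0,0.6,0.22,0,0,0,0,0,0.6,0.3,0,0.06,0,0,0,0.6,0.3,0,0.08,0,0,0,0.6,0.3,0,0.08,0,0,0],
)

```text
time_s: 35.8
position: [0.4297, 0.3472, 0.131]
tool_rot: [[0.001, 1.0, -0.003], [1.0, -0.001, -0.002], [-0.002, -0.003, -1.0]]
ft_force: [0.5, -0.6, 0.6]
grip_width: 0.0511
```

```bash
cat > vial.py <<'E'
from h import *
import sys
x,y=map(float,sys.argv[1:3])
L=np.load("last_wrist.npz");c=dict(camera_matrix=L["K"],world_from_camera=L["T"]);cl=cloud(c,L["d"])
m=(cl[...,2]>.066)&(cl[...,2]<.074)&(abs(cl[...,0]-x)<.03)&(abs(cl[...,1]-y)<.03);P=cl[m];ce=(P.min(0)+P.max(0))/2
print(m.sum(),np.ptp(P,axis=0),ce);go([ce[0],ce[1],.045],down(0))
E
python3 look.py w31; python3 vial.py .4312 .348
```

```text
1017 [0.0218337  0.02289019 0.00409893] [0.43093375 0.34827679 0.06807701]
shift [0.0039, 0.0033, 0.2899] turn [-0.0021, 0.0016, -0.0021] t 35.9 pos [0.4301, 0.3472, 0.132] q [26.7, 28.5, 84.1, -0.0, 67.6, 26.8] F [0.3, -0.8, 0.2] w 0.051
```

View pics/w31.png

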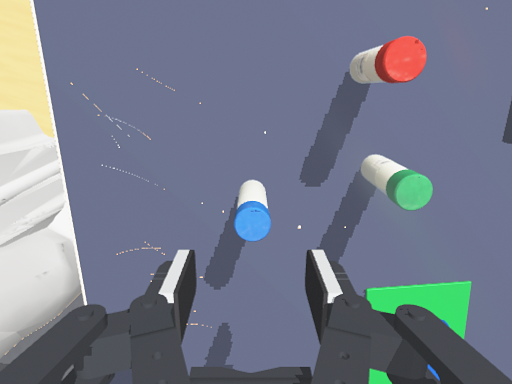

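step_arm(
  steps=[0.6,0.003,0.003,0.12,0,0,0,0.6,0.003,0.003,0.24,0,0,0,0.6,0.003,0.003,0.288,0,0,0,0.6,0.003,0.003,0.288,0,0,0,0,0.003,0.003,0.288,0,0,0,0,0.003,0.003,0.288,0,0,0,0,0.003,0.003,0.288,0,0,0,0,0.003,0.003,0.288,0,0,0,0,0.003,0.003,0.15,0,0,0,0,0.003,0.003,0,0,0,0],
)

```text
time_s: 36.85
position: [0.4302, 0.3495, 0.1331]
tool_rot: [[0.0, 1.0, -0.002], [1.0, -0.0, -0.001], [-0.001, -0.002, -1.0]]
ft_force: [0.5, -0.1, 0.6]
grip_width: 0.0211
```

step_arm(
  steps=[0,-0.15,0,0,0,0,0,0,-0.31,0,0,0,0,0,0,-0.47,0,0,0,0,0,0,-0.63,0,0,0,0,0,0,-0.79,0,0,0,0,0,0,-0.95,0,0,0,0,0,0,-1,0,0,0,0,0,0,-1,0,0,0,0,0,0,-1,0,0,0,0,0],
)

```text
time_s: 37.75
position: [0.4308, 0.0502, 0.1328]
tool_rot: [[0.001, 1.0, 0.001], [1.0, -0.001, 0.0], [0.0, 0.001, -1.0]]
ft_force: [-0.3, -0.5, 0.0]
grip_width: 0.0212
```

```bash
python3 look.py w32; python3 - <<'E'
from h import *
go([.427,.001,.08],down(0))
E
```

```text
shift [-0.1655, -0.0126, 0.1758] turn [0.0005, -0.0002, 0.0005] t 37.8 pos [0.4308, 0.0506, 0.1327] q [-9.0, 18.2, 102.4, 0.0, 59.4, -9.1] F [0.1, 0.5, 0.1] w 0.0216
```

View pics/w32.png

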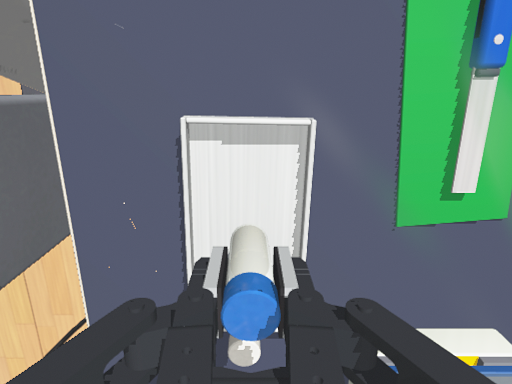

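step_arm(
  steps=[0,-0.1,-0.012,0,0,0,0,0,-0.165,-0.012,0,0,0,0,0,-0.165,-0.012,0.1,0,0,0,0,-0.165,-0.012,0.2,0,0,0,0,-0.165,-0.012,0.25,0,0,0,0,-0.165,-0.012,0.27,0,0,0,0,-0.165,-0.012,0.275,0,0,0,0,-0.165,-0.012,0.277,0,0,0],
)

```text
time_s: 38.6
position: [0.4269, 0.0015, 0.0507]
tool_rot: [[-0.002, 1.0, -0.0], [1.0, 0.002, -0.0], [-0.0, -0.0, -1.0]]
ft_force: [-8.3, 1.0, 26.0]
grip_width: 0.0216
```

step_arm(
  steps=[0.45,0,0,0,0,0,0,0.45,0,0,0,0,0,0,0.45,0,0,-0.1,0,0,0,0.45,0,0,-0.25,0,0,0,0.6,0,0,-0.35,0,0,0,0.6,0,0,-0.35,0,0,0],
)

```text
time_s: 39.2
position: [0.4289, 0.0005, 0.158]
tool_rot: [[-0.001, 1.0, 0.008], [1.0, 0.001, -0.002], [-0.002, 0.008, -1.0]]
ft_force: [0.0, -1.3, 0.0]
grip_width: 0.0511
```

```bash
python3 look.py w33; python3 - <<'E'
from h import *
go([.525,.3683,.15],down(0))
E
```

```text
shift [1.2253, 0.3243, 0.0199] turn [0.0055, 0.0015, 0.0009] t 39.2 pos [0.4279, 0.0007, 0.156] q [-15.8, 15.6, 101.4, 0.0, 62.8, -15.9] F [-0.7, 0.9, -0.1] w 0.0512
```

View pics/w33.png

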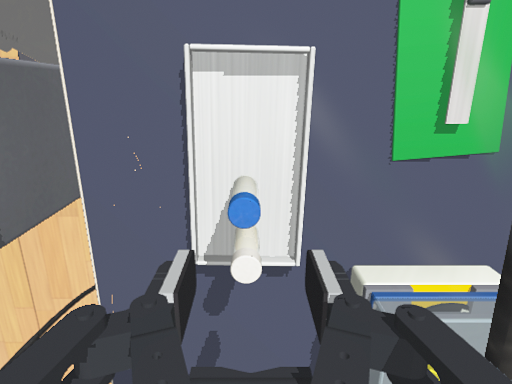

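step_arm(
  steps=[0.6,0.16,0,0,0,0,0,0.6,0.32,0.08,0,0,0,0,0.6,0.48,0.16,0,0,0,0,0.6,0.64,0.24,0,0,0,0,0.6,0.8,0.32,0,0,0,0,0.6,1,0.32,0,0,0,0,0.6,1,0.32,0,0,0,0,0.6,1,0.32,0,0,0,0],
)

```text
time_s: 40.05
position: [0.5223, 0.3034, 0.1523]
tool_rot: [[-0.004, 1.0, -0.002], [1.0, 0.004, -0.0], [-0.0, -0.002, -1.0]]
ft_force: [-0.5, -0.2, -0.9]
grip_width: 0.0514
```

step_arm(
  steps=[0.6,0.1,0,0,0,0,0,0.6,0.22,0,0,0,0,0,0.6,0.225,0,0.06,0,0,0,0.6,0.225,0,0.08,0,0,0,0.6,0.225,0,0.08,0,0,0],
)

```text
time_s: 40.55
position: [0.5227, 0.3667, 0.1287]
tool_rot: [[0.001, 1.0, -0.003], [1.0, -0.001, -0.002], [-0.002, -0.003, -1.0]]
ft_force: [-0.1, -0.2, 0.3]
grip_width: 0.0515
```

```bash
python3 look.py w34; python3 vial.py .525 .3683
```

```text
1038 [0.02160889 0.02171993 0.00447634] [0.52514291 0.36869977 0.06824237]
shift [0.0066, 0.0069, 0.2827] turn [-0.0021, 0.0012, -0.0016] t 40.6 pos [0.5232, 0.3668, 0.1298] q [24.4, 36.3, 69.2, -0.0, 74.7, 24.5] F [0.5, -0.0, 0.7] w 0.0507
```

step_arm(
  steps=[0.6,0.006,0.006,0.12,0,0,0,0.6,0.006,0.006,0.24,0,0,0,0.6,0.006,0.006,0.282,0,0,0,0.6,0.006,0.006,0.282,0,0,0,0,0.006,0.006,0.282,0,0,0,0,0.006,0.006,0.282,0,0,0,0,0.006,0.006,0.282,0,0,0,0,0.006,0.006,0.282,0,0,0,0,0.006,0.006,0.15,0,0,0,0,0.006,0.006,0,0,0,0],
)

```text
time_s: 41.6
position: [0.5244, 0.3694, 0.1308]
tool_rot: [[0.0, 1.0, -0.003], [1.0, -0.0, -0.001], [-0.001, -0.003, -1.0]]
ft_force: [0.6, 0.6, -0.3]
grip_width: 0.0213
```

step_arm(
  steps=[0,-0.15,-0.05,0,0,0,0,0,-0.3,-0.1,0,0,0,0,0,-0.45,-0.15,0,0,0,0,0,-0.6,-0.2,0,0,0,0,0,-0.75,-0.25,0,0,0,0,0,-0.9,-0.3,0,0,0,0,0,-1,-0.324,0,0,0,0,0,-1,-0.324,0,0,0,0,0,-1,-0.324,0,0,0,0],
)

```text
time_s: 42.5
position: [0.4281, 0.0694, 0.1311]
tool_rot: [[0.002, 1.0, 0.001], [1.0, -0.002, 0.0], [0.0, 0.001, -1.0]]
ft_force: [0.6, 0.0, 0.5]
grip_width: 0.0214
```

```bash
python3 look.py w35; python3 - <<'E'
from h import *
go([.428,.041,.0515],down(0))
E
```

```text
shift [-0.0967, -0.0009, 0.2647] turn [0.0017, -0.0001, -0.0005] t 42.5 pos [0.4282, 0.07, 0.1309] q [-6.4, 18.4, 102.5, 0.0, 59.0, -6.4] F [-0.2, -0.3, 0.0] w 0.0213
```

View pics/w35.png

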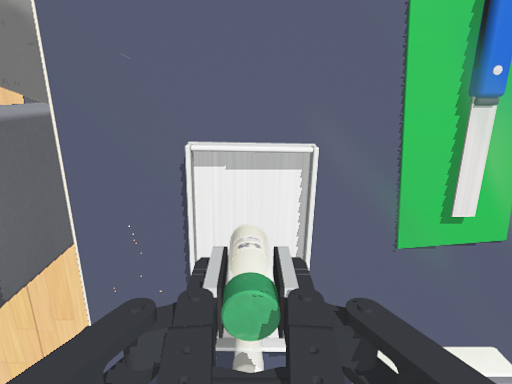

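step_arm(
  steps=[0,-0.097,0,0,0,0,0,0,-0.097,0,0.03,0,0,0,0,-0.097,0,0.1,0,0,0,0,-0.097,0,0.2,0,0,0,0,-0.097,0,0.24,0,0,0,0,-0.097,0,0.258,0,0,0,0,-0.097,0,0.265,0,0,0,0,-0.097,0,0.265,0,0,0],
)

```text
time_s: 43.35
position: [0.4276, 0.0416, 0.0517]
tool_rot: [[-0.001, 1.0, -0.0], [1.0, 0.001, 0.0], [0.0, -0.0, -1.0]]
ft_force: [-5.2, 1.2, 9.4]
grip_width: 0.0214
```

step_arm(
  steps=[0.45,0,0,0,0,0,0,0.45,0,0,0,0,0,0,0.45,0,0,-0.1,0,0,0,0.45,0,0,-0.25,0,0,0,0.6,0,0,-0.35,0,0,0,0.6,0,0,-0.35,0,0,0],
)

```text
time_s: 43.95
position: [0.4295, 0.0407, 0.1594]
tool_rot: [[-0.0, 1.0, 0.008], [1.0, 0.0, -0.001], [-0.001, 0.008, -1.0]]
ft_force: [1.2, 0.2, -0.5]
grip_width: 0.0511
```

```bash
python3 look.py w36; python3 - <<'E'
from h import *
go([.5096,.4316,.15],down(0))
E
```

```text
shift [1.3028, 0.2703, 0.0248] turn [0.0055, 0.0009, 0.0003] t 44.0 pos [0.4286, 0.0408, 0.1574] q [-10.4, 15.7, 100.9, 0.0, 63.1, -10.4] F [0.3, -0.6, -0.3] w 0.0513
```

View pics/w36.png

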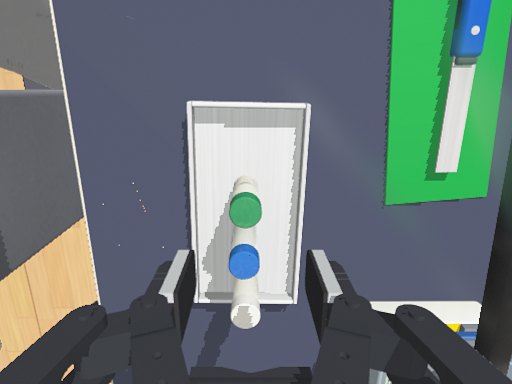

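step_arm(
  steps=[0.6,0.16,0,0,0,0,0,0.6,0.32,0.07,0,0,0,0,0.6,0.48,0.14,0,0,0,0,0.6,0.64,0.2,0,0,0,0,0.6,0.8,0.27,0,0,0,0,0.6,1,0.27,0,0,0,0,0.6,1,0.27,0,0,0,0,0.6,1,0.27,0,0,0,0],
)

```text
time_s: 44.8
position: [0.5079, 0.3429, 0.1537]
tool_rot: [[-0.003, 1.0, -0.002], [1.0, 0.003, -0.001], [-0.001, -0.002, -1.0]]
ft_force: [-0.3, -1.7, -1.3]
grip_width: 0.0516
```

step_arm(
  steps=[0.6,0.1,0,0,0,0,0,0.6,0.22,0,0,0,0,0,0.6,0.303,0,0.06,0,0,0,0.6,0.303,0,0.08,0,0,0,0.6,0.303,0,0.08,0,0,0],
)

```text
time_s: 45.3
position: [0.5083, 0.4302, 0.1298]
tool_rot: [[0.0, 1.0, -0.003], [1.0, -0.0, -0.003], [-0.003, -0.003, -1.0]]
ft_force: [0.4, 0.4, 0.1]
grip_width: 0.051
```

```bash
python3 look.py w37; python3 vial.py .5096 .4316
```

```text
1059 [0.02147453 0.02195674 0.00430652] [0.51014451 0.44094627 0.06823047]
shift [0.0369, 0.0047, 0.2867] turn [-0.0023, 0.0019, -0.0014] t 45.4 pos [0.5089, 0.43, 0.131] q [30.0, 38.8, 63.8, -0.0, 77.5, 30.1] F [0.0, 0.8, 0.4] w 0.0514
```

step_arm(
  steps=[0.6,0.036,0.004,0,0,0,0,0.6,0.036,0.004,0.12,0,0,0,0.6,0.036,0.004,0.24,0,0,0,0.6,0.036,0.004,0.285,0,0,0,0.6,0.036,0.004,0.285,0,0,0,0,0.036,0.004,0.285,0,0,0,0,0.036,0.004,0.285,0,0,0,0,0.036,0.004,0.285,0,0,0,0,0.036,0.004,0.285,0,0,0,0,0.036,0.004,0.15,0,0,0],
)

```text
time_s: 46.35
position: [0.5082, 0.4411, 0.0834]
tool_rot: [[0.0, 1.0, -0.008], [1.0, -0.0, -0.005], [-0.005, -0.008, -1.0]]
ft_force: [-0.3, 0.1, -0.4]
grip_width: 0.0218
```

step_arm(
  steps=[0,0,0,-0.1,0,0,0,0,-0.1,-0.03,-0.14,0,0,0,0,-0.25,-0.08,-0.14,0,0,0,0,-0.4,-0.13,-0.14,0,0,0,0,-0.55,-0.18,-0.14,0,0,0,0,-0.7,-0.23,-0.14,0,0,0,0,-0.85,-0.27,-0.14,0,0,0,0,-1,-0.27,-0.14,0,0,0,0,-1,-0.27,-0.14,0,0,0,0,-1,-0.27,-0.14,0,0,0],
)

```text
time_s: 47.35
position: [0.4294, 0.1417, 0.1296]
tool_rot: [[0.003, 1.0, 0.001], [1.0, -0.003, 0.0], [0.0, 0.001, -1.0]]
ft_force: [1.3, 0.4, -0.7]
grip_width: 0.0216
```

```bash
python3 look.py w38; python3 - <<'E'
from h import *
go([.4285,.081,.0515],down(0))
E
```

```text
shift [-0.205, -0.0029, 0.2597] turn [0.0015, -0.0003, -0.0009] t 47.4 pos [0.4293, 0.1425, 0.1294] q [3.3, 20.1, 99.9, 0.0, 59.9, 3.3] F [-0.2, 0.7, -0.5] w 0.0212
```

View pics/w38.png

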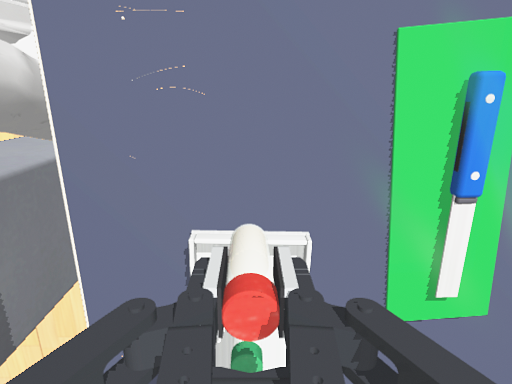

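step_arm(
  steps=[0,-0.12,0,0,0,0,0,0,-0.205,-0.003,0,0,0,0,0,-0.205,-0.003,0.03,0,0,0,0,-0.205,-0.003,0.12,0,0,0,0,-0.205,-0.003,0.2,0,0,0,0,-0.205,-0.003,0.24,0,0,0,0,-0.205,-0.003,0.255,0,0,0,0,-0.205,-0.003,0.26,0,0,0,0,-0.205,-0.003,0.26,0,0,0],
)

```text
time_s: 48.3
position: [0.4282, 0.0821, 0.0518]
tool_rot: [[-0.002, 1.0, 0.001], [1.0, 0.002, 0.0], [0.0, 0.001, -1.0]]
ft_force: [-3.6, 1.2, 12.4]
grip_width: 0.0214
```

step_arm(
  steps=[0.45,0,0,0,0,0,0,0.45,0,0,0,0,0,0,0.45,0,0,-0.1,0,0,0,0.45,0,0,-0.25,0,0,0,0.6,0,0,-0.4,0,0,0,0.6,0,0,-0.6,0,0,0,0.6,0,0,-0.7,0,0,0,0.6,0,0,-0.7,0,0,0],
)

```text
time_s: 49.1
position: [0.4298, 0.0813, 0.2657]
tool_rot: [[-0.001, 1.0, 0.01], [1.0, 0.001, -0.001], [-0.001, 0.01, -1.0]]
ft_force: [0.1, -0.5, -0.2]
grip_width: 0.0515
```

```bash
python3 look.py w39; python3 look.py s39 scene; python3 - <<'E'
from h import *
go([.30,.35,.30],down(0))
L=np.load("last_scene.npz");crop(L["p"],150,130,340,260,4,"pics/s39c.png")
E
```

```text
shift [0.8961, -0.4262, -0.1305] turn [0.0012, 0.0001, 0.0006] t 49.2 pos [0.428, 0.0812, 0.261] q [-4.9, 9.6, 89.7, 0.0, 80.7, -4.9] F [0.4, 0.1, 0.0] w 0.0513
```

View pics/w39.png

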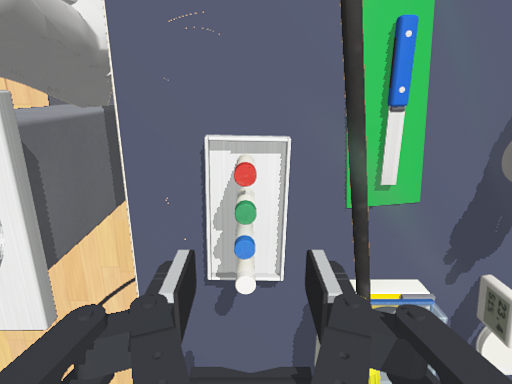

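View pics/s39c.png

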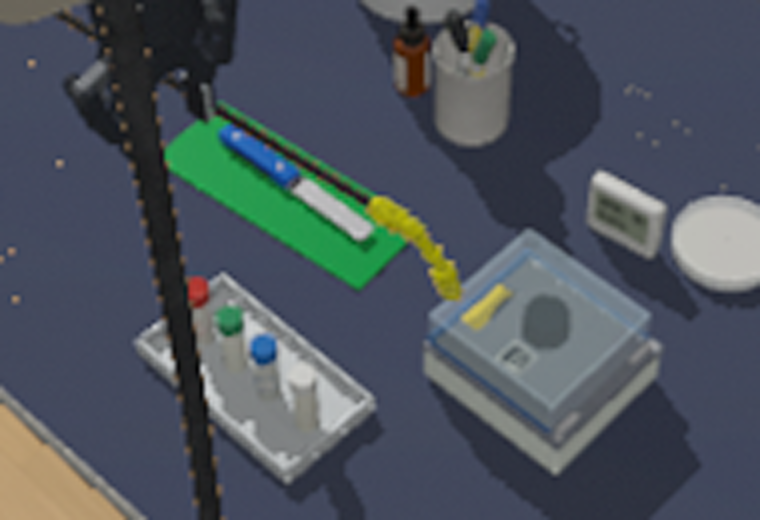

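```bash
python3 - <<'E'
from h import *
go([.57,-.03,.36],down(0))
E
```

```text
shift [-0.371, 0.4734, -0.3296] turn [0.0012, 0.0001, 0.0006] t 49.2 pos [0.428, 0.0812, 0.261] q [-4.9, 9.6, 89.7, 0.0, 80.7, -4.9] F [0.4, 0.1, 0.0] w 0.0513
```

step_arm(
  steps=[0.6,0,0,-0.15,0,0,0,0.6,0,0,-0.33,0,0,0,0.6,-0.1,0.15,-0.33,0,0,0,0.6,-0.2,0.3,-0.33,0,0,0,0.6,-0.37,0.47,-0.33,0,0,0,0.6,-0.37,0.47,-0.33,0,0,0,0.6,-0.37,0.47,-0.33,0,0,0,0.6,-0.37,0.47,-0.33,0,0,0,0.6,-0.37,0.47,-0.33,0,0,0],
)

```text
time_s: 50.1
position: [0.5685, -0.0293, 0.3593]
tool_rot: [[-0.001, 1.0, -0.001], [1.0, 0.001, 0.001], [0.001, -0.001, -1.0]]
ft_force: [-0.2, 1.1, -0.6]
grip_width: 0.0511
```

```bash
python3 look.py w40; python3 - <<'E'
from h import *
L=np.load("last_wrist.npz");c=dict(camera_matrix=L["K"],world_from_camera=L["T"]);cl=cloud(c,L["d"])
m=(cl[...,2]>.07)&(cl[...,2]<.10)&(cl[...,0]>.54)&(cl[...,0]<.64)&(cl[...,1]<-.085)&(cl[...,1]>-.21)
P=cl[m];A=np.c_[P[:,:2]-P[:,:2].mean(0),np.ones(len(P))];print("cover plane",len(P),np.linalg.lstsq(A,P[:,2],rcond=None)[0],P.min(0),P.max(0))
p=L["p"];hsv=cv2.cvtColor(p,cv2.COLOR_BGR2HSV)
m=(cl[...,2]>.005)&(cl[...,2]<.03)&(cl[...,0]>.53)&(cl[...,0]<.65)&(cl[...,1]>.02)&(cl[...,1]<.27)
P=cl[m];print("scraper",P.min(0),P.max(0),P.mean(0))
m=(cl[...,2]>.064)&(cl[...,2]<.085)&(cl[...,0]>.38)&(cl[...,0]<.48)&(cl[...,1]>-.08)&(cl[...,1]<.12)
n,lab,st,ce=cv2.connectedComponentsWithStats(m.astype('u1'))
for i in range(1,n):
    if st[i,4]>40: print(st[i,4],np.round(cl[lab==i].mean(0),4),p[lab==i].mean(0).astype(int))
E
python3 rect.py w40r
```

```text
cover plane 6295 [-0.00090645 -0.00016521  0.08152045] [ 0.54000339 -0.20669644  0.07842456] [ 0.63999691 -0.08502495  0.084789  ]
scraper [0.54834032 0.05306172 0.00502684] [0.62052944 0.15550361 0.01867147] [0.59414741 0.10666726 0.01131077]
363 [0.4287 0.0795 0.072 ] [ 71  78 214]
329 [0.4282 0.0399 0.0721] [113 168  77]
306 [0.4273 0.0006 0.0719] [211 133  68]
283 [ 0.4281 -0.0418  0.072 ] [235 237 238]
shift [-0.3695, 0.1119, 0.9758] turn [-0.0008, 0.0005, 2.4679] t 50.1 pos [0.5685, -0.0292, 0.3598] q [-14.9, 21.0, 57.5, 0.0, 101.5, -14.9] F [0.3, -0.4, 0.5] w 0.0512
```

View pics/w40.png

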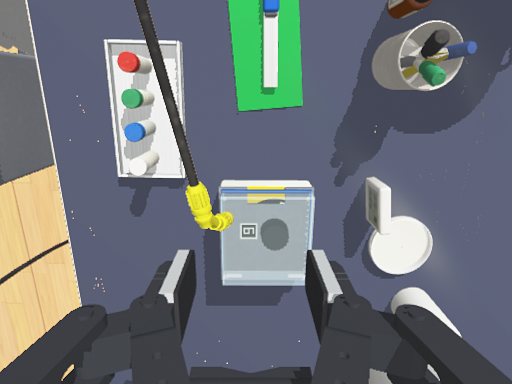

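View pics/w40r.png

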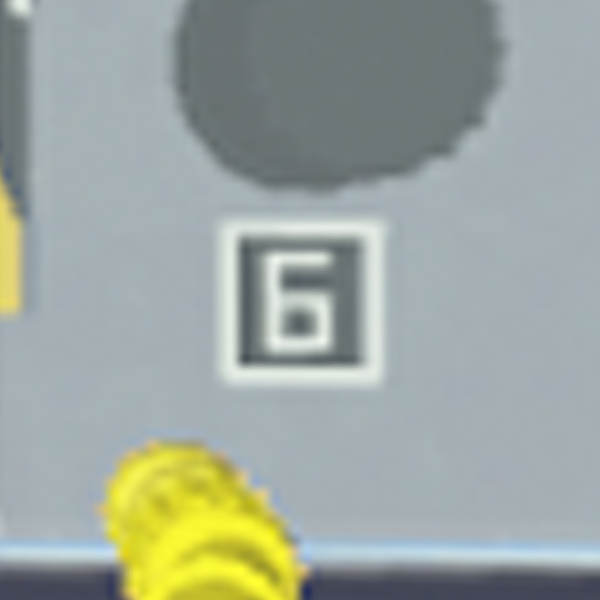

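```bash
python3 - <<'E'
from rig import close_job
print(close_job())
E
```

```text
the job is handed in; nothing more can be done
None
```

The job is handed in: the station shows 6 with its cover shut, all four vials are in the tray, and the scraper is back on its mat. It took about 50 s of the 210 s. `close_job` gives no verdict, so the results below are from my own last checks.

- **Cover:** I levered it up with the scraper blade in the notch to about 0.5 rad, then pushed it fully open with the blade. At the end I shut it with closed fingers. Its top plane now reads level at z 81.5 mm.
- **Dial:** I turned it in two grips. The digit 6 stands centred in the window, seen again through the shut cover.
- **Vials:** red, green, blue and white all stand in the tray about 40 mm apart. Their caps sit at about z 72 mm, as expected for upright vials on the tray floor.
- **Scraper:** it lies flat on the green mat, although part of the handle was out of view in the last picture. It landed a little higher against the jaws than expected, but settled flat.
- **Bystanders:** I did not touch the pen cup, hygrometer, dropper or tape. I did not measure their positions at the end.

The hanging cable over the bench showed no contact force when the closed fingers crossed it, so I worked through it as if it were not solid. The largest force I read was about 26 N, when setting down the blue vial.

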